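# Load the sample rack and clamp it with the star wheel

## Task

Lift the grey sample rack from the bench and stand it upright between the two rails of the clamping stage, between the slide and the end stop, and let go. Then turn the star wheel clockwise (seen from above) by pushing one spoke after another with the side of the gripper, until the slide has pushed the rack home against the end stop and holds it snugly: stop when the spoke tips push back about 4 newtons harder than while the wheel ran free, and leave it clamped. Be gentle with the wheel, move the slide only by the wheel, and leave the other bench things alone.

Things in the scene. Friction and masses are not known exactly. Their poses are not given: they have to be found in the camera images.
- machine: White clamping stage fixed to the bench: deck 200 x 380 mm (its x by its y), top 30 mm above the bench. Origin: centre of the underside, on the bench. Its y axis runs from the star wheel (axis at y = -85 mm) to the rack bay. The wheel drives a slide along +y, 20 mm per rad, which pushes the rack against the end stop.
- bay (a point): Point on the deck between the rails (machine x = 0, y = 150 mm, z = 30 mm), axes as machine. Two rails run along y, inner faces 55 mm either side, 15 mm high, y = 45 to 185 mm. The end stop across the bay, 30 mm high, has its face 0 to 10 mm beyond this point along +y; where exactly is not measured. Set the rack down half-way between the slide's pad and this point.
- guard_edge (a point): Middle of the top outer edge of the clear guard plate over the wheel (machine x = 0, y = -100 mm), 90 mm above the bench. The 4 mm plate covers x = -100 to 100 mm from y = -100 mm to 0 (14 mm wide post heads at its corners reach 94 mm), so spokes can be pushed only in the open part beyond it, machine y below -100 mm.
- hub (a point): Point on the wheel's vertical axis (machine x = 0, y = -85 mm), 64 mm above the bench, half-way up the five spokes. Spokes: straight, 72 degrees apart, 12 mm wide, from 54 to 74 mm above the bench (24 mm clear over the deck), with 16 mm round tips reaching 85 mm from the axis; hub 44 mm across. Axes as machine.
- wheel (a joint): Turn q (rad) of the black star wheel, growing clockwise from above; spokes point at -q + k x 72 degrees from machine +x (counter-clockwise positive). Free turning takes 0.6 N m (8 N at the tips; at rest the reading may fall to half). Clamping adds 0.02 N m per N of clamp force, 1.6 N m per rad, to readings taken alike: stop at 0.2 to 0.4 N m more. It begins 2 to 3.5 rad from the start. Stays where left.
- rack_center (a point): Centre of the loose grey sample rack, 38 mm above its underside. Block 100 (its x) x 40 (its y) x 40 mm, about 0.3 kg; tube caps at both ends (up to 49 mm, over 24 mm from the centre along x); in the middle a rib to grip, 44 mm along x, 14 mm thick across y, 40 to 76 mm above the underside. In the bay its x lies along the machine's x, either way round.
- slide: Aluminium slide of the stage (block 60 mm wide, 32 mm high over the deck); origin on the deck at machine x = 0, y = 20 mm x wheel angle in rad; y axis points to the end stop. It carries a rubber pad, 50 mm wide, 7 to 29 mm above the deck, whose front face lies 45 mm ahead (+y) of the origin and springs back 1 mm per 4 N of clamp force.
- rack: The same rack; origin at the centre of its underside, z up, x along its 100 mm length.
- reagent: Bystander: amber bottle, 56 mm across, 120 mm tall; origin centre of its underside.
- jar: Bystander: white jar, 50 mm across, 50 mm tall; origin centre of its underside.
- notebox: Bystander: cardboard box 60 x 100 x 35 mm; origin centre of its underside.
There are look-alikes about, which are no part of the job. What is shaped like the rack but green or pink is not meant.

How it is judged:
By the outcome, as a careful person would: the job done as asked, in the order asked, and still so for the second after the job is handed in, with the robot touching nothing.
It also fails if it takes over 72 s, if anything falls off the work surface, if the arm or the gripper's body presses on something with over 40 N, if the wrist force passes 120 N, or if a joint passes its speed limit or range.

## Robot

A 7-joint arm with a two-finger parallel gripper is mounted at the origin on the work surface. World frame = base frame: x ahead of the robot, y to its left, z up, the work surface at z = 0. Lengths are in m, angles in rad, forces in N, time in s.
With the tool pointing down it reaches from about 0.4 to 0.875 m from the base axis. Payload 19.3 kg.
Tool frame: the origin (TCP) lies on the front face of the gripper's body, between the roots of the fingers; the fingertips stand 73 mm ahead of it and the grasp point (between the pads) lies 54 mm ahead of it; z points along the fingers, y is the direction in which the jaws open and shut (so a half turn about z gives the same grasp; the last joint's range is limited). The gripper opens to 85 mm and grips with 20 to 120 N. Pads are 22 mm wide; open, the fingers measure 114 mm over their backs; the gripper's body (76 mm by 85 mm) begins 54 mm behind the grasp point. The pads swing forward as they close: fully open they stand 13 mm farther back than shut.
Start: joints at [-1.345, 0.521, -0.036, 1.599, 0.021, 1.021, -0.113], TCP at [0.182, 0.598, 0.304] pointing down, gripper open.
Joint ranges: [-2.91, 2.91], [-0.3, 2.13], [-1.5, 1.42], [0.17, 2.43], [-1.26, 4.41], [0.16, 1.93], [-2.52, 2.52]. Speed limits (rad/s): [1.89, 1.89, 2.39, 2.39, 3.01, 3.01, 3.01].

## Interface

Orientations are given as [roll, pitch, yaw] about the fixed x, y, z axes, in that order (R = Rz(yaw) Ry(pitch) Rx(roll)).
In Python, from workcell import bot gives the robot as it stands.
- The arm moves only by the shell command python3 -m crank 'ROWS' [OPENING] [FORCE]. ROWS is a JSON object of lists of equal length, an entry for each row: "travel": the shift along the world's x, y, z in cm, a list of three; "rot": the turn, a rotation vector about the world's x, y, z in degrees, a list of three. A call has 1 to 8 rows; each row is the pose to reach, as a shift and turn from the pose commanded when the call began; what a row does not reach only later rows make up. A row lasts 1/10 s, in which the tool goes at most 50 mm and 8.59 degrees, less where a joint would pass 70% of its speed; a pose out of reach is approached as far as the arm can. A call with a gripper value outside its range is refused whole. OPENING is the opening, from -1 (shut) to 1 (fully open), so that 0 is half open, set as the call begins (- or left out, the last holds). The fingers move at their own pace and stop on an object; FORCE is the grip in N (left out, the last holds). Time passes only in rows, so rows that repeat a pose let the fingers close. It gives the time, the measured TCP pose, the force and the opening at its end, in the units of the state.
- bot.observe(): the state, without advancing time (a new reading comes with each control period).
- bot.grab_frame(name): name is "scene" or "top" or "wrist"; returns the picture (480x640x3 uint8, red, green, blue); there is no depth.
- bot.camera_model(name): a dict with "fx", "fy", "cx", "cy" (pixels), "R" (3x3) and "t" (3): a world point X has camera coordinates R X + t. Camera axes: x right, y down, z forward; pixel columns grow to the right and rows downward; lengths in m; the calibration is good to about 2 mm. A picture is of the moment at which its call begins: read the wrist's pose just before it. camera_model takes no time and is no camera call; for the wrist camera it gives the pose at the moment of the call.
- bot.job_done(): hands the job in, once; it reports no verdict.
Trained networks look in the newest picture that a camera, given by its name, has taken for a name from the list of things; names that differ only in an ending like _2 or _b are one class to them, and where a whole thing is asked for, a point or a joint stands for the part that bears it (a point fixed in the world has none). Each returns a list of dicts, best first, with "conf" (0 to 1); they miss things now and then, are a little off and sometimes report something else, mostly with a low value. They report only what shows in the picture. A call takes as long as a camera call. They do not tell look-alikes from the thing itself.
- bot.silhouettes(camera, thing): "pixels" (480x640 bool, what is visible of it) and "box" ([centre column, centre row, width, height] in pixels, round what is visible of it).
The state is a dict: "clock": time; "qpos": joint angles; "qd": joint speeds; "joint_efforts": joint torques, N m; "position": TCP position; "tool_rot": TCP orientation; "force": force on the tool from outside, world axes, zero at the start; "moment": the same for the moment, N m; "grip_width": finger opening in m.
Only numpy, scipy, OpenCV 4.12 (cv2) and the standard library are available. Lean on these libraries where they do the work, as an engineer would, in place of code of your own. Each camera call takes 0.05 s, during which the arm holds its last target.

## Working session

There is one attempt and no reset: what is moved stays moved. The work goes in short steps, Python scripts to look and compute and a shell command to move; the robot and the scene stay as the last step left them, time stands still between calls to the robot, and variables do not carry over. Pictures are saved under pics/ and viewed, and the job is handed in when it is done.

```bash
mkdir -p pics; ls; python3 - <<'E'
from workcell import bot
import cv2
s=bot.observe()
print({k:(v if not hasattr(v,'__len__') else [round(float(a),4) for a in v]) for k,v in s.items()})
for n in ("scene","top","wrist"):
    f=bot.grab_frame(n); cv2.imwrite(f"pics/{n}0.png",f[:,:,::-1])
    m=bot.camera_model(n); print(n,m)
E
```

```text
pics
{'clock': 0.0, 'qpos': [-1.3452, 0.522, -0.0363, 1.6, 0.0212, 1.0211, -0.1128], 'qd': [-0.0013, -0.0016, -0.0005, 0.0001, -0.0008, 0.0011, -0.0], 'joint_efforts': [0.0007, -92.7095, 1.9801, -36.9935, 0.0179, 0.0082, -0.0], 'position': [0.1821, 0.5976, 0.3033], 'tool_rot': [-3.1405, 0.0001, 2.8458], 'force': [0.4588, -0.0319, -0.2258], 'moment': [0.0337, -0.0131, 0.0116], 'grip_width': 0.08528106472768349}
scene {'fx': 488.3023183031301, 'fy': 488.3023183031301, 'cx': 319.52380633689125, 'cy': 235.25050412799558, 'R': array([[ 0.64936876,  0.76045249, -0.00567635],
       [ 0.46387215, -0.40200436, -0.78943975],
       [-0.60261334,  0.51000441, -0.61380181]]), 't': array([-0.447918  , -0.11045218,  1.24566808])}
top {'fx': 461.1739561278614, 'fy': 461.1739561278614, 'cx': 324.5110828905203, 'cy': 236.62453404009278, 'R': array([[ 0.01372345, -0.9998941 , -0.00484387],
       [-0.99509791, -0.01318281, -0.09801202],
       [ 0.09793779,  0.00616519, -0.99517344]]), 't': array([0.145553  , 0.56830527, 1.03216178])}
wrist {'fx': 376.15401161518605, 'fy': 376.15401161518605, 'cx': 316.1216023427948, 'cy': 235.19183423362196, 'R': array([[ 2.92117932e-01,  9.56381939e-01, -8.36849792e-04],
       [ 9.10171974e-01, -2.77734613e-01,  3.07327941e-01],
       [ 2.93690470e-01, -9.05376799e-02, -9.51603298e-01]]), 't': array([-0.6257581 , -0.03773576,  0.38026178])}
```

View pics/scene0.png

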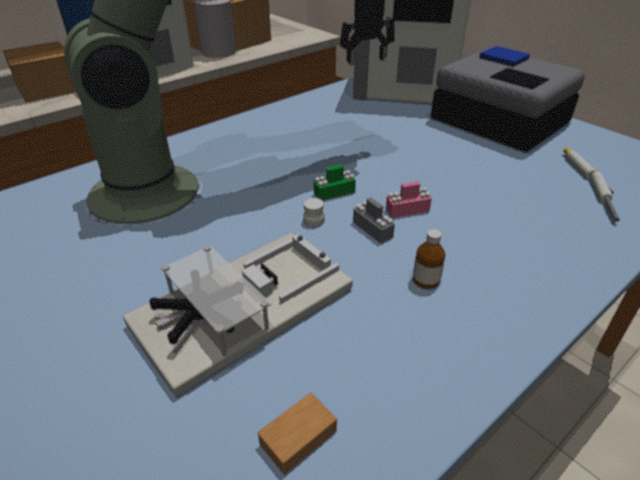

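View pics/top0.png

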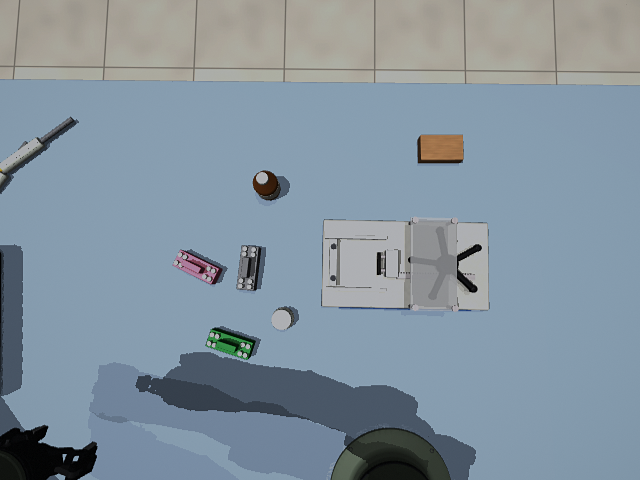

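View pics/wrist0.png

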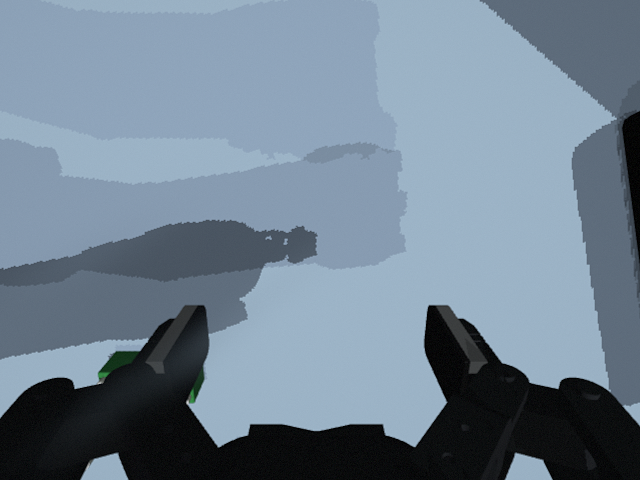

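The scene picture shows the grey rack near (374,220), the pink one at (408,200), the green one at (335,183) and the stage at (240,310). In the top picture the grey rack is at (248,268), pink at (197,267), green at (230,343), and the stage spans (321–489, 219–310) with the wheel at its right. Two spokes stick out at (477,247) and (474,288).

Things that could be mistaken for the rack: pink (197,267), green (230,343) and the bright slide (390,263). I choose grey (248,268) and will check it in a crop.

```bash
cat > h.py <<'E'
import numpy as np,cv2
from workcell import bot
def proj(m,X):
    c=np.atleast_2d(X)@np.array(m['R']).T+np.array(m['t'])
    return np.c_[m['fx']*c[:,0]/c[:,2]+m['cx'],m['fy']*c[:,1]/c[:,2]+m['cy']]
def plane(m,uv,z):
    uv=np.atleast_2d(uv).astype(float);R=np.array(m['R']);t=np.array(m['t'])
    d=np.c_[(uv[:,0]-m['cx'])/m['fx'],(uv[:,1]-m['cy'])/m['fy'],np.ones(len(uv))]@R
    C=-R.T@t
    return C+d*((z-C[2])/d[:,2])[:,None]
def save(n,im): cv2.imwrite(f'pics/{n}.png',im[:,:,::-1])
E
python3 - <<'E'
from h import *
m=bot.camera_model('top');f=bot.grab_frame('top')
save('crop_top',cv2.resize(f[190:370,160:500],None,fx=2.3,fy=2.3,interpolation=cv2.INTER_CUBIC))
for th,z in (('machine',.03),('rack',.04),('reagent',.12),('jar',.05),('notebox',.035),('slide',.062),('wheel',.074)):
    for d in bot.silhouettes('top',th)[:4]:
        p=d['pixels'].astype(np.uint8);
        if p.sum()<10: continue
        pts=np.argwhere(p)[:,::-1].astype(np.float32)
        r=cv2.minAreaRect(plane(m,pts,z)[:,:2].astype(np.float32)*1000)
        print(th,round(d['conf'],2),[round(b) for b in d['box']],np.round(r[0],1),np.round(r[1],1),round(r[2],2),f[p>0].mean(0).round())
E
```

```text
machine 0.76 [405, 262, 164, 96] [509.9 -31.1] [378.8 214.2] 89.27 [153. 154. 157.]
rack 0.85 [198, 267, 44, 25] [492.2 440.7] [106.6  42.3] 66.05 [135.  99. 118.]
rack 0.83 [228, 345, 53, 36] [324.2 359.2] [102.4  44.1] 72.77 [ 54. 102.  65.]
rack 0.59 [251, 268, 25, 48] [492.7 323.1] [48.9 99.5] 83.43 [92. 94. 98.]
reagent 0.75 [265, 184, 33, 32] [667.  277.4] [63.  57.3] 1.66 [76. 63. 54.]
jar 0.89 [283, 318, 20, 23] [383.  243.6] [45.9 46.6] 0.81 [148. 150. 152.]
notebox 0.61 [441, 150, 50, 30] [ 775.2 -112.9] [ 64.3 102.5] 0.7 [144. 104.  68.]
slide 0.62 [424, 262, 98, 26] [504.3 -70.8] [213.8  61.8] 89.97 [138. 138. 141.]
wheel 0.89 [467, 269, 22, 51] [ 499.6 -159.1] [ 48.3 102. ] 83.37 [13. 14. 15.]
```

View pics/crop_top.png

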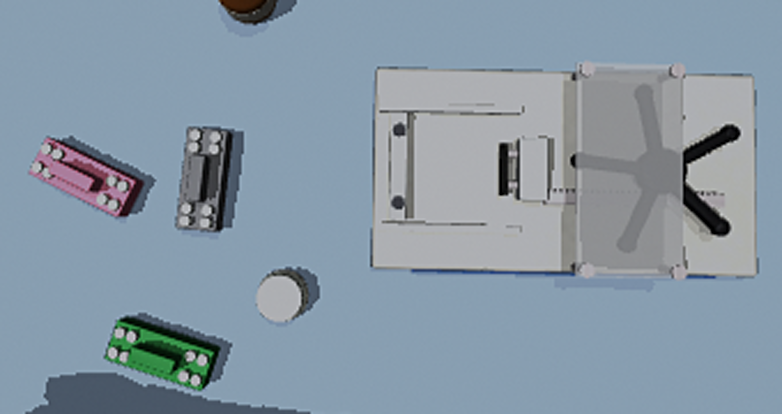

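The crop confirms the grey rack at about (205,178) in crop pixels, upright, with its rib in the middle. Next I fit the stage pose, rack pose and wheel angle.

```bash
python3 - <<'E'
from h import *
from scipy.optimize import least_squares
m=bot.camera_model('top');f=cv2.imread('pics/top0.png')[:,:,::-1]
c=np.array([(377,67),(755,75),(757,275),(371,267)])/2.3+[160,190]-0.3
w=plane(m,c,.03);print(w.round(4))
print('sides',[np.linalg.norm(w[i]-w[i-1]).round(4) for i in range(4)],w.mean(0))
tips=np.array([(733,132),(722,228),(628,247),(577,160),(642,92)])/2.3+[160,190]-.3
hub=np.array([(658,168)])/2.3+[160,190]-.3
t=plane(m,tips,.074);h=plane(m,hub,.074)[0];print('hub',h)
ctr=t.mean(0);print('tips ctr',ctr,[(np.linalg.norm(x-ctr)).round(4) for x in t],[np.degrees(np.arctan2(*(x-ctr)[1::-1])).round(1) for x in t])
g=np.array([(586,69),(678,72),(680,272),(587,271)])/2.3+[160,190]-.3
print('posts',plane(m,g,.094).round(4))
# rack: corners of block top z=.04
r=np.array([(190,126),(234,128),(222,232),(178,229)])/2.3+[160,190]-.3
w=plane(m,r,.04);print('rack',w.round(4),w.mean(0))
save('rackz',cv2.resize(f[235:300,230:270],None,fx=9,fy=9,interpolation=cv2.INTER_CUBIC))
save('machz',cv2.resize(f[210:315,315:495],None,fx=4.4,fy=4.4,interpolation=cv2.INTER_CUBIC))
E
```

```text
[[ 0.6073  0.1558  0.03  ]
 [ 0.6042 -0.222   0.03  ]
 [ 0.4063 -0.2199  0.03  ]
 [ 0.4088  0.159   0.03  ]]
sides [np.float64(0.1985), np.float64(0.3779), np.float64(0.1978), np.float64(0.3788)] [ 0.50664627 -0.03177934  0.03      ]
hub [ 0.50796498 -0.11280977  0.074     ]
tips ctr [ 0.50468497 -0.11502062  0.074     ] [np.float64(0.0795), np.float64(0.0779), np.float64(0.0781), np.float64(0.0797), np.float64(0.0775)] [np.float64(-61.0), np.float64(-132.4), np.float64(156.3), np.float64(82.9), np.float64(12.4)]
posts [[ 0.5992 -0.0412  0.094 ]
 [ 0.5974 -0.1275  0.094 ]
 [ 0.4115 -0.1268  0.094 ]
 [ 0.4112 -0.0411  0.094 ]]
rack [[0.5447 0.3396 0.04  ]
 [0.5433 0.2961 0.04  ]
 [0.4412 0.3051 0.04  ]
 [0.4435 0.3482 0.04  ]] [0.49317819 0.3222573  0.04      ]
```

View pics/rackz.png

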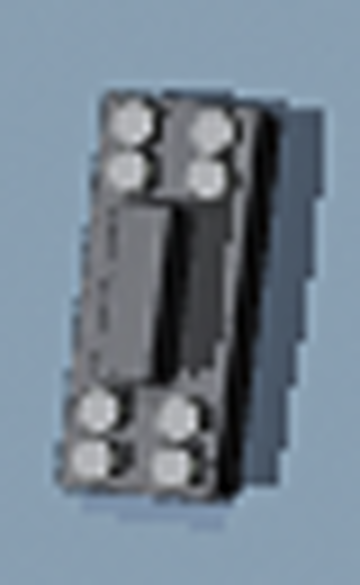

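View pics/machz.png

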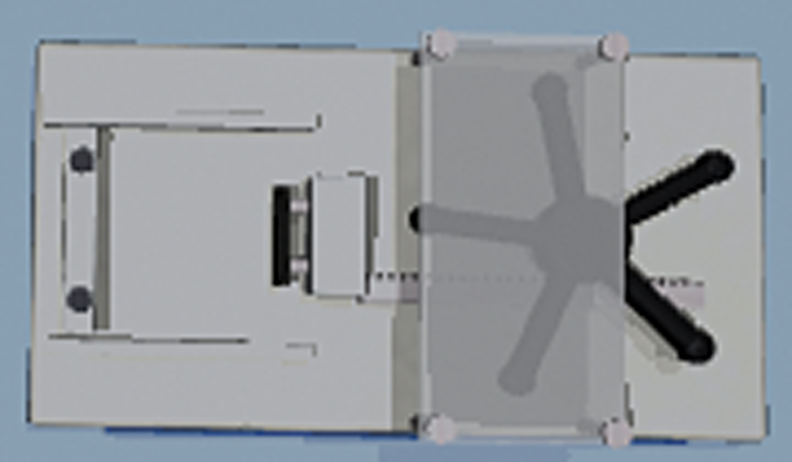

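Measured so far:
- **Stage:** centre about (0.5066, -0.0318), yaw about -0.5°.
- **Wheel:** spokes at +12° mod 72, so q0 ≈ 1.04 and the pad face is at machine y ≈ 66 mm.
- **Rack:** about (0.493, 0.322), yaw -5°.

I move above the rack.

```bash
python3 -m crank '{"travel":[[2.2,-2,0],[5.6,-5,0],[9.2,-8.1,0],[12.8,-11.3,0],[16.4,-14.5,0],[20,-17.7,0],[23.6,-20.9,0],[27,-23.9,0]],"rot":[[0,0,1],[0,0,3],[0,0,5],[0,0,7],[0,0,9],[0,0,10],[0,0,11],[0,0,12]]}' 0.2 40
python3 -m crank '{"travel":[[2.5,-2.2,0],[4.1,-3.6,-1],[4.1,-3.6,-2],[4.1,-3.6,-2]],"rot":[[0,0,0],[0,0,0],[0,0,0],[0,0,0]]}'
python3 - <<'E'
from h import *
s=bot.observe();m=bot.camera_model('wrist');f=bot.grab_frame('wrist');save('w1',f);print(s['position'],s['tool_rot'])
np.savez('w1.npz',R=m['R'],t=m['t'],k=[m['fx'],m['fy'],m['cx'],m['cy']])
E
```

```text
clock: 1.35
position: [0.4537, 0.3571, 0.3041]
tool_rot: [3.141, 0.0, 3.056]
force: [-0.1, 0.8, 0.3]
grip_width: 0.0511
clock: 1.75
position: [0.4928, 0.3226, 0.2826]
tool_rot: [-3.14, -0.002, 3.055]
force: [-0.5, -0.5, -0.3]
grip_width: 0.0512
[0.49275757 0.32255154 0.28262995] [-3.14037172e+00 -1.65190228e-03  3.05466818e+00]
```

View pics/w1.png

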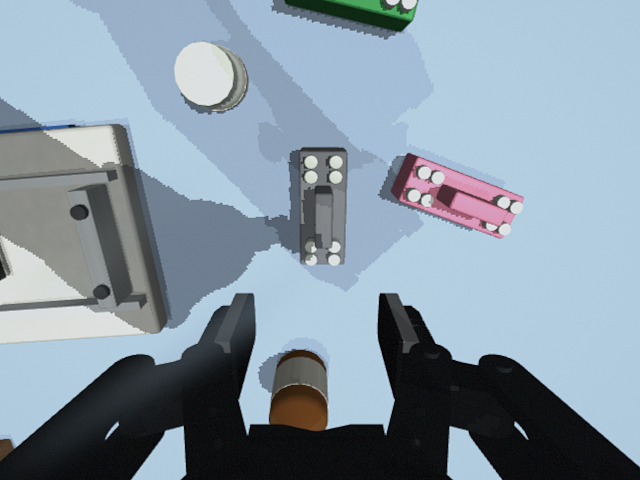

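The wrist picture shows the grey rack at (321,207), rib along the image vertical, pink at (460,197). I overlay the model to refine the pose.

```bash
cat > ov.py <<'E'
from h import *
def box(cx,cy,yaw,lx,ly,z):
    a=np.array([(-1,-1),(1,-1),(1,1),(-1,1)])*[lx/2,ly/2]
    R=np.array([[np.cos(yaw),-np.sin(yaw)],[np.sin(yaw),np.cos(yaw)]])
    return np.c_[a@R.T+[cx,cy],np.full(4,z)]
E
python3 - <<'E'
from ov import *
d=np.load('w1.npz');m=dict(R=d['R'],t=d['t'],fx=d['k'][0],fy=d['k'][1],cx=d['k'][2],cy=d['k'][3])
f=cv2.imread('pics/w1.png')
x0,y0=260,120;s=4
im=cv2.resize(f[y0:y0+150,x0:x0+130],None,fx=s,fy=s,interpolation=cv2.INTER_CUBIC)
for b,c in ((box(.4932,.3223,np.radians(-5),.1,.04,.04),(0,255,0)),(box(.4932,.3223,np.radians(-5),.044,.014,.076),(0,0,255)),(box(.4932,.3223,np.radians(-5),.1,.04,.0),(255,0,0))):
    p=(proj(m,b)-[x0,y0]+.5)*s
    cv2.polylines(im,[p.astype(np.int32)],True,c,1)
cv2.imwrite('pics/ov1.png',im)
E
```

```text
(no output)
```

View pics/ov1.png

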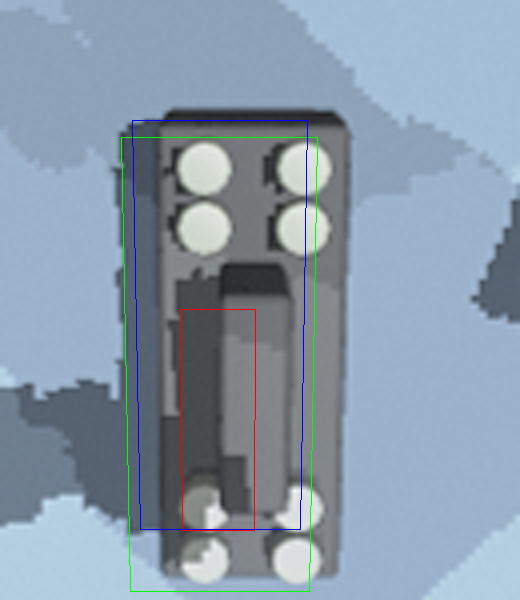

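The overlay sits about 9 px left of the true rack: my top-view corners included the dark side face. I refit.

```bash
python3 - <<'E'
from ov import *
d=np.load('w1.npz');m=dict(R=d['R'],t=d['t'],fx=d['k'][0],fy=d['k'][1],cx=d['k'][2],cy=d['k'][3])
mt=bot.camera_model('top')
c=np.array([(163,127),(347,127),(337,577),(163,575)])/4+[260,120]-.5
w=plane(m,c,.04);print('wrist top',w.round(4),w.mean(0))
r=np.array([(222,297),(288,297),(287,515),(222,515)])/4+[260,120]-.5
w=plane(m,r,.076);print('rib',w.round(4),w.mean(0))
c=np.array([(103,93),(250,100),(218,492),(62,488)])/9+[230,235]-.5
w=plane(mt,c,.04);print('topcam',w.round(4),w.mean(0))
r=np.array([(130,205),(175,205),(150,382),(105,378)])/9+[230,235]-.5
w=plane(mt,r,.076);print('topcam rib',w.round(4),w.mean(0))
cm=np.array([(-.1,-.19),(.1,-.19),(.1,.19),(-.1,.19)])
print(-m['R'].T@m['t'])
f=cv2.imread('pics/w1.png')
def mp(x,y,z,cx=.5066,cy=-.0318,a=np.radians(-.5)):
    return [cx+x*np.cos(a)-y*np.sin(a),cy+x*np.sin(a)+y*np.cos(a),z]
im=cv2.resize(f,(800,600))
for P in ([mp(-.1,.19,.03),mp(.1,.19,.03)],[mp(-.055,.045,.045),mp(-.055,.185,.045)],[mp(.055,.045,.045),mp(.055,.185,.045)],[mp(-.1,0,.03),mp(-.1,.19,.03)],[mp(.1,0,.03),mp(.1,.19,.03)],[mp(-.05,.155,.06),mp(.05,.155,.06)]):
    p=(proj(m,np.array(P))+.5)*1.25
    cv2.line(im,*[tuple(int(v) for v in q) for q in p],(0,0,255),1)
cv2.imwrite('pics/ov2.png',im[100:480,:300])
E
```

```text
wrist top [[0.4403 0.3155 0.04  ]
 [0.4436 0.3527 0.04  ]
 [0.5417 0.3443 0.04  ]
 [0.5378 0.3056 0.04  ]] [0.49085123 0.32953536 0.04      ]
rib [[0.469  0.3251 0.076 ]
 [0.4701 0.3374 0.076 ]
 [0.513  0.3339 0.076 ]
 [0.5119 0.3213 0.076 ]] [0.49100009 0.32942128 0.076     ]
topcam [[0.5439 0.3427 0.04  ]
 [0.5426 0.3055 0.04  ]
 [0.4442 0.3108 0.04  ]
 [0.4447 0.3499 0.04  ]] [0.49385154 0.32722125 0.04      ]
topcam rib [[0.5139 0.3285 0.076 ]
 [0.514  0.3176 0.076 ]
 [0.4711 0.3224 0.076 ]
 [0.4719 0.3333 0.076 ]] [0.4927123  0.32543468 0.076     ]
[0.41303517 0.33116259 0.35222676]
```

View pics/ov2.png

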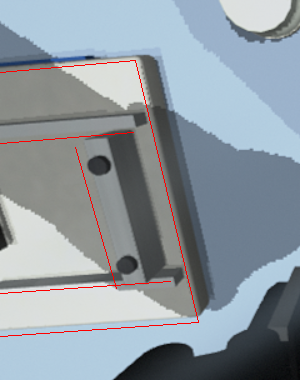

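```bash
python3 -m crank '{"travel":[[-0.1,0.6,-1.5],[-0.1,0.6,-5],[-0.1,0.6,-9],[-0.1,0.6,-13],[-0.1,0.6,-15.5],[-0.1,0.6,-16.5],[-0.1,0.6,-16.5]],"rot":[[0,0,0],[0,0,0],[0,0,0],[0,0,0],[0,0,0],[0,0,0],[0,0,0]]}'
python3 -m crank '{"travel":[[0,0,0],[0,0,0],[0,0,0],[0,0,0],[0,0,0]],"rot":[[0,0,0],[0,0,0],[0,0,0],[0,0,0],[0,0,0]]}' -1 40
python3 - <<'E'
from h import *
s=bot.observe();print(s['position'],s['tool_rot'],s['force'],s['grip_width'])
save('w2',bot.grab_frame('wrist'));save('s2',bot.grab_frame('scene')[120:400,100:480])
E
```

```text
clock: 2.5
position: [0.4914, 0.3294, 0.1179]
tool_rot: [-3.141, -0.001, 3.056]
force: [-0.9, 0.9, 0.6]
grip_width: 0.0513
clock: 3.0
position: [0.4926, 0.3291, 0.12]
tool_rot: [3.14, 0.001, 3.055]
force: [-2.1, -0.4, 8.5]
grip_width: 0.0133
[0.49259381 0.32911767 0.12003992] [3.14049005e+00 1.15061273e-03 3.05504125e+00] [-2.10083645 -0.42015206  8.50740208] 0.013329081885624053
```

View pics/w2.png

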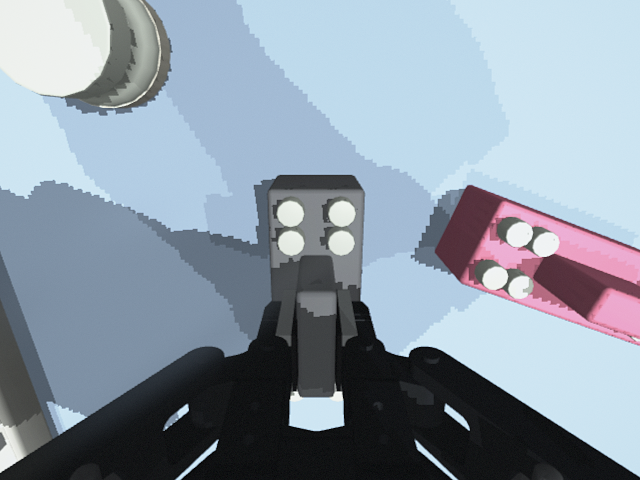

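Gripped: width 13 mm on the rib; the picture shows the pads either side of the rib at (317,340). While holding, I check the stage pose fit by overlay in the top and scene pictures.

```bash
cat > mach.py <<'E'
from ov import *
CX,CY,A=.5066,-.0318,np.radians(-.5)
def mp(P,cx=None,cy=None,a=None):
    cx=CX if cx is None else cx;cy=CY if cy is None else cy;a=A if a is None else a
    P=np.atleast_2d(P).astype(float);c,s=np.cos(a),np.sin(a)
    return np.c_[cx+P[:,0]*c-P[:,1]*s,cy+P[:,0]*s+P[:,1]*c,P[:,2]]
def lines(q):
    L=[([(-.1,-.19,.03),(.1,-.19,.03),(.1,.19,.03),(-.1,.19,.03),(-.1,-.19,.03)],(0,0,255))]
    for s in (-1,1): L.append(([(s*.055,.045,.045),(s*.055,.185,.045)],(0,255,0)))
    L.append(([(-.1,-.1,.09),(.1,-.1,.09),(.1,0,.09),(-.1,0,.09),(-.1,-.1,.09)],(255,0,255)))
    y=.02*q
    L.append(([(-.025,y+.045,.059),(.025,y+.045,.059)],(255,0,0)))
    L.append(([(-.05,.155,.06),(.05,.155,.06)],(0,200,255)))
    for k in range(5):
        b=-q+k*2*np.pi/5
        L.append(([(0,-.085,.074),(.085*np.cos(b),-.085+.085*np.sin(b),.074)],(0,255,255)))
    return L
def overlay(m,f,q,x0,y0,x1,y1,s,name,**k):
    im=cv2.resize(f[y0:y1,x0:x1],None,fx=s,fy=s,interpolation=cv2.INTER_CUBIC)
    for P,c in lines(q):
        p=(proj(m,mp(np.array(P),**k))-[x0,y0]+.5)*s
        cv2.polylines(im,[p.astype(np.int32)],False,c,1)
    cv2.imwrite(f'pics/{name}.png',im)
E
python3 - <<'E'
from mach import *
for n,b in (('top',(310,205,500,320,4)),('scene',(115,225,365,400,3))):
    overlay(bot.camera_model(n),cv2.imread(f'pics/{n}0.png'),1.04,*b,'ovm_'+n)
E
```

```text
(no output)
```

View pics/ovm_top.png

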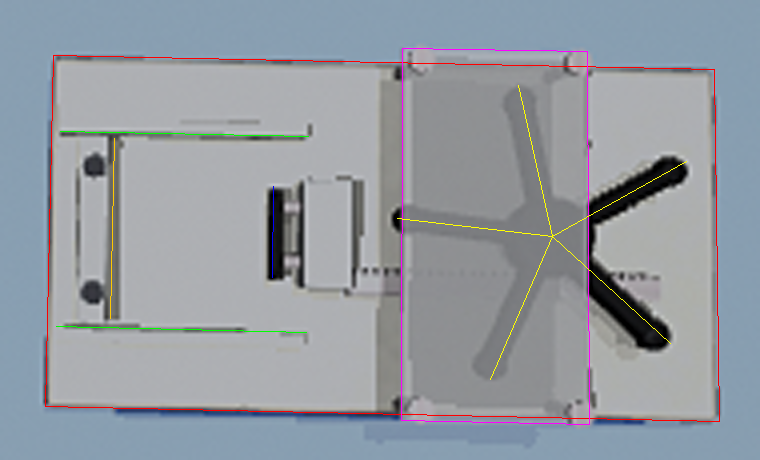

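View pics/ovm_scene.png

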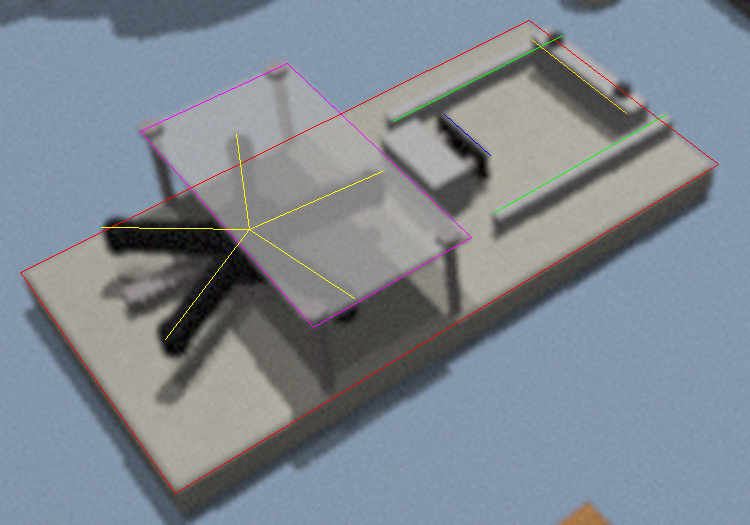

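The overlay fits within about 1–2 px everywhere (slide pad, rails, deck, spokes). I lift and carry the rack over the bay.

```bash
python3 -m crank '{"travel":[[0,0,1],[0,0,4],[0,0,8],[0,0,12],[0.1,-1.5,13],[0.3,-5,13],[0.5,-9,13],[0.7,-13,13]],"rot":[[0,0,0],[0,0,0],[0,0,0],[0,0,0],[0,0,0],[0,0,1],[0,0,2],[0,0,3]]}'
python3 -m crank '{"travel":[[0.2,-4,0],[0.5,-8,0],[0.7,-11,0],[0.8,-12.3,0],[0.8,-12.3,0],[0.8,-12.3,0]],"rot":[[0,0,0.5],[0,0,1],[0,0,1.4],[0,0,1.4],[0,0,1.4],[0,0,1.4]]}'
python3 - <<'E'
from mach import *
s=bot.observe();print(s['position'],s['tool_rot'],s['force'],s['grip_width'])
m=bot.camera_model('wrist');f=bot.grab_frame('wrist')
overlay(m,f[:,:,::-1],1.04,0,0,640,480,1.2,'w3')
n='scene';overlay(bot.camera_model(n),bot.grab_frame(n)[:,:,::-1],1.04,115,125,365,400,2.1,'s3')
E
```

```text
clock: 3.9
position: [0.4988, 0.1969, 0.249]
tool_rot: [-3.141, 0.0, 3.109]
force: [1.0, -0.2, -3.6]
grip_width: 0.0133
clock: 4.5
position: [0.507, 0.0764, 0.2489]
tool_rot: [3.141, -0.0, 3.132]
force: [0.4, 0.1, -2.3]
grip_width: 0.0135
[0.50704983 0.07637466 0.24892564] [ 3.14117652e+00 -8.86217507e-05  3.13205530e+00] [ 0.38512452  0.14203961 -2.32654758] 0.013504907107658245
```

View pics/w3.png

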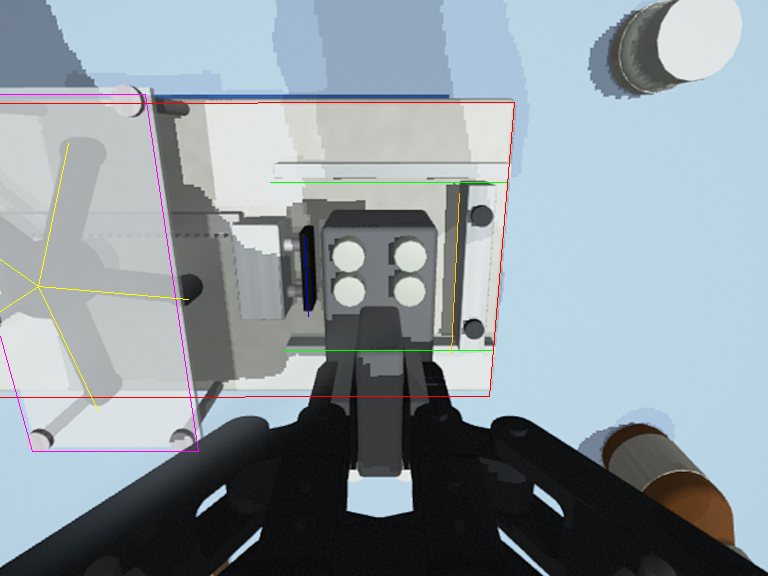

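View pics/s3.png

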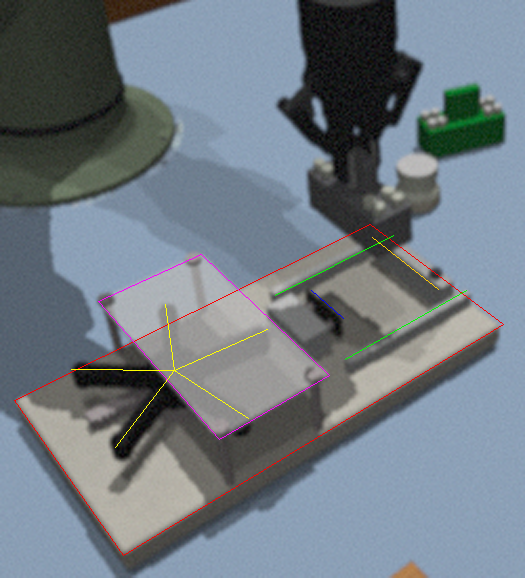

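The overlays show the rack at (380,260) wrist / (360,205) scene, centred over the bay with a pad gap of about 20 mm. The wrist view suggests an x shift of about 2 mm, inside the 5 mm rail clearance. I lower it.

```bash
python3 -m crank '{"travel":[[0,0,-2],[0,0,-5],[0,0,-8],[0,0,-9],[0,0,-9.5],[0,0,-9.7],[0,0,-9.7]],"rot":[[0,0,0],[0,0,0],[0,0,0],[0,0,0],[0,0,0],[0,0,0],[0,0,0]]}'
python3 -m crank '{"travel":[[0,0,-0.1],[0,0,-0.2],[0,0,-0.2]],"rot":[[0,0,0],[0,0,0],[0,0,0]]}'
python3 - <<'E'
from mach import *
n='scene';save('s4',cv2.resize(bot.grab_frame(n)[150:400,115:365],None,fx=2.3,fy=2.3))
E
```

```text
clock: 5.3
position: [0.5076, 0.0761, 0.1527]
tool_rot: [3.141, 0.001, 3.132]
force: [0.1, -0.4, -2.1]
grip_width: 0.0135
clock: 5.6
position: [0.5073, 0.0758, 0.1502]
tool_rot: [3.141, 0.0, 3.132]
force: [0.3, 0.1, -2.4]
grip_width: 0.0132
```

View pics/s4.png

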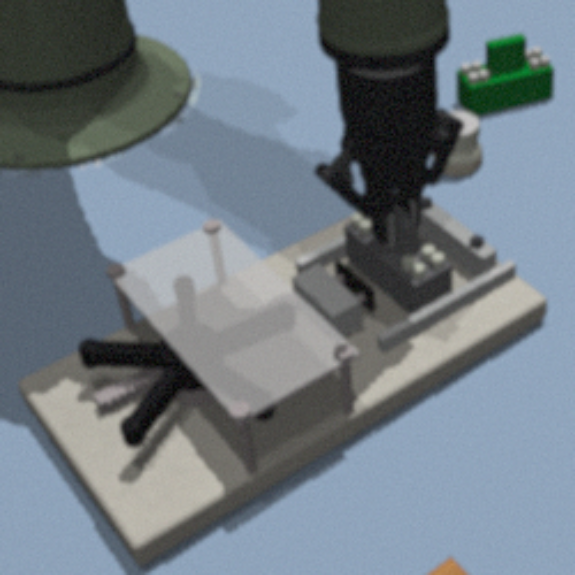

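The rack is between the rails at (400,270), not yet on the deck (force still -2.4 N). I go down a little more.

```bash
python3 -m crank '{"travel":[[0,0,-0.1],[0,0,-0.2],[0,0,-0.2]],"rot":[[0,0,0],[0,0,0],[0,0,0]]}'

```

```text
clock: 5.95
position: [0.5073, 0.0755, 0.1498]
tool_rot: [-3.141, 0.001, 3.131]
force: [-15.8, -4.0, 46.1]
grip_width: 0.0137
```

Contact, pressing too hard; I back off 1.5 mm and then release.

```bash
python3 -m crank '{"travel":[[0,0,0.15],[0,0,0.15]],"rot":[[0,0,0],[0,0,0]]}'
python3 -m crank '{"travel":[[0,0,0],[0,0,0],[0,0,0.2],[0,0,0.2]],"rot":[[0,0,0],[0,0,0],[0,0,0],[0,0,0]]}' 0 40
python3 -m crank '{"travel":[[0,0,1],[0,0,3],[0,0,6],[0,0,10],[0,0,13]],"rot":[[0,0,0],[0,0,0],[0,0,0],[0,0,0],[0,0,0]]}'
python3 - <<'E'
from mach import *
m=bot.camera_model('wrist');f=bot.grab_frame('wrist')
overlay(m,f[:,:,::-1],1.04,0,0,640,480,1.2,'w5')
n='scene';save('s5',cv2.resize(bot.grab_frame(n)[150:400,115:365],None,fx=2.3,fy=2.3))
E
```

```text
clock: 6.15
position: [0.5074, 0.0758, 0.1498]
tool_rot: [3.141, 0.001, 3.132]
force: [-4.7, -1.7, 18.6]
grip_width: 0.0133
clock: 6.55
position: [0.5073, 0.0759, 0.1515]
tool_rot: [3.142, 0.0, 3.132]
force: [-0.8, -0.4, -0.1]
grip_width: 0.0429
clock: 7.05
position: [0.5073, 0.0758, 0.2842]
tool_rot: [3.141, 0.001, 3.132]
force: [0.4, -0.1, -0.1]
grip_width: 0.0428
```

View pics/w5.png

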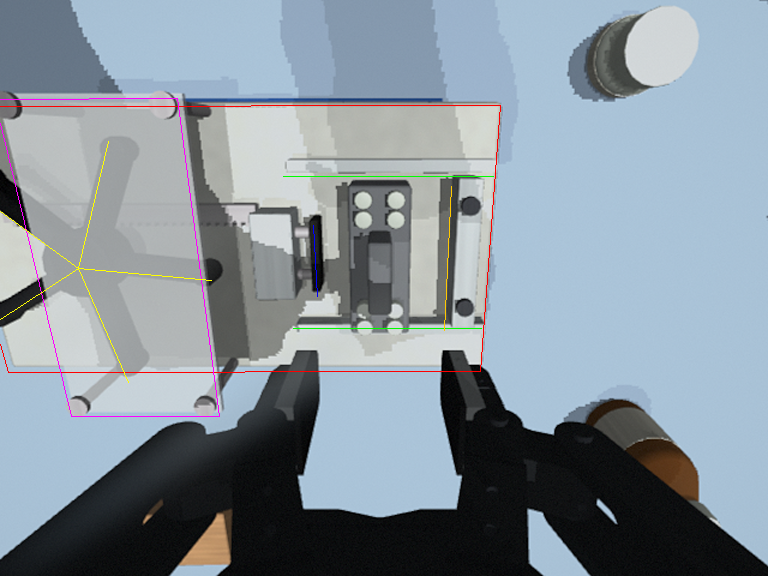

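View pics/s5.png

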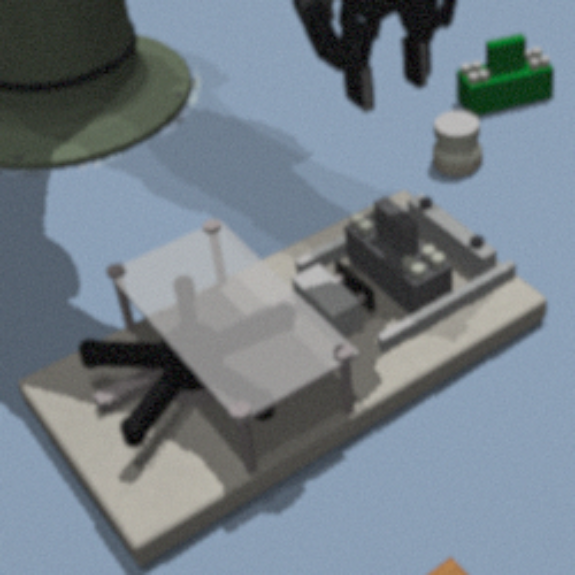

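```bash
python3 - <<'E'
from mach import *
m=bot.camera_model('wrist');f=bot.grab_frame('wrist');save('w5z',cv2.resize(f[120:300,200:430],None,fx=3.4,fy=3.4,interpolation=cv2.INTER_CUBIC))
print(plane(m,np.array([(350,190),(410,188),(410,332),(350,333)])/1.2-.5,.07).round(4))
print(plane(m,np.array([(385,172),(420,318)])/1.2-.5,.045).round(4))
E
```

```text
[[0.4607 0.0599 0.07  ]
 [0.4599 0.0972 0.07  ]
 [0.5577 0.0982 0.07  ]
 [0.5579 0.0569 0.07  ]]
[[0.452  0.082  0.045 ]
 [0.5578 0.1073 0.045 ]]
```

View pics/w5z.png

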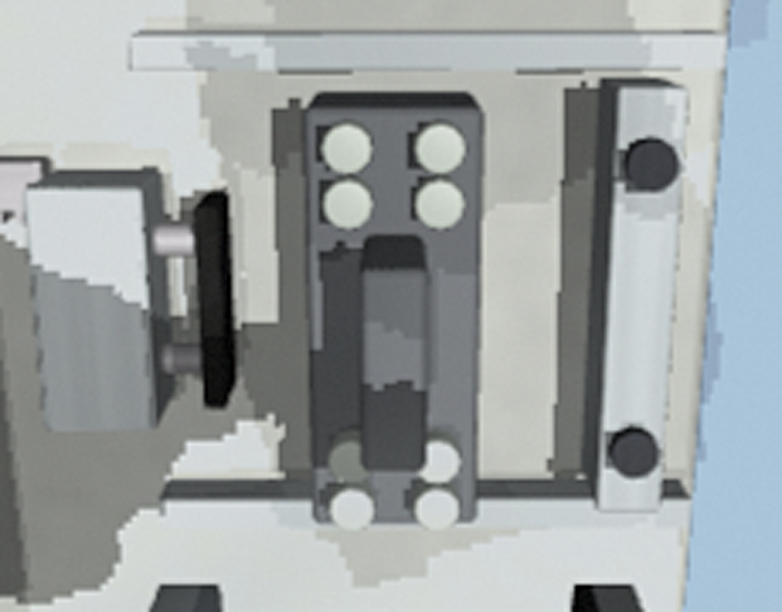

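```bash
python3 - <<'E'
from mach import *
m=bot.camera_model('wrist')
g=lambda u,v,z:plane(m,np.array([(u,v)])/3.4+[200,120]-.5,z).round(4)[0]
print('rack -x top',g(390,108,.07),'-x bottom',g(395,93,.03),'+x top',g(395,522,.07))
print('rail',g(395,70,.045),g(250,498,.045),g(560,498,.045),'base',g(250,480,.03))
print('cam',-m['R'].T@m['t'])
print('y: slide side',g(307,110,.07),g(312,520,.07),'stop side',g(483,110,.07),g(475,520,.07),'pad',g(233,300,.059),'stop face',g(615,300,.06))
save('topn',cv2.resize(bot.grab_frame('top')[205:320,310:500],None,fx=4,fy=4,interpolation=cv2.INTER_CUBIC))
E
```

```text
rack -x top [0.4548 0.0769 0.07  ] -x bottom [0.455 0.078 0.03 ] +x top [0.5525 0.077  0.07  ]
rail [0.4485 0.0781 0.045 ] [0.5563 0.0392 0.045 ] [0.5572 0.1199 0.045 ] base [0.5573 0.0375 0.03  ]
cam [0.42737101 0.0783134  0.35291374]
y: slide side [0.455  0.0589 0.07  ] [0.5517 0.057  0.07  ] stop side [0.4554 0.0971 0.07  ] [0.5521 0.0962 0.07  ] pad [0.4999 0.0393 0.059 ] stop face [0.5006 0.1293 0.06  ]
```

View pics/topn.png

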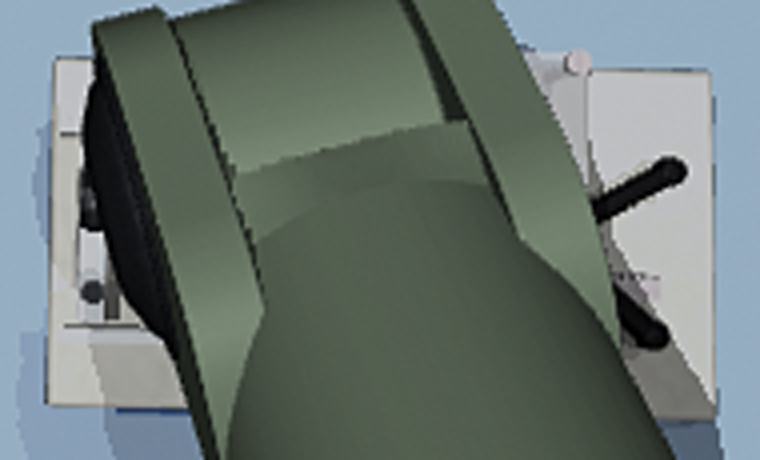

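The rack stands upright at wrist-crop (395,310): both ends are inside the rails with gaps of about 4–6 mm, half-way between pad and stop. Next I plan the wheel pushes with the gripper shut, jaw axis along world x and tips at about z 0.049.

```bash
cat > plan.py <<'E'
import numpy as np
H=np.array([.5045,-.115]);HX,HY=.0145,.011
def pos(th,gap=0.,R=.070,w=.007,H=H):
    t=np.radians(th);u=np.array([np.cos(t),np.sin(t)]);n=np.array([-u[1],u[0]])
    return H+R*u+(w+HX*abs(n[0])+HY*abs(n[1])+gap)*n
if __name__=='__main__':
    from h import bot
    s=bot.observe();print(s['clock'],np.round(s['qpos'],3),np.round(s['position'],4))
    print('entry',pos(-60,.010).round(4))
    for th in range(-55,-160,-5): print(th,(pos(th)*100).round(2),((pos(th)-pos(-60,.010))*100).round(2))
E
python3 plan.py
```

```text
7.25 [-0.262  0.371 -0.003  1.917  0.002  0.852  1.296] [0.5072 0.0759 0.2823]
entry [ 0.5699 -0.1581]
-55 [ 56.53 -15.79] [-0.46  0.02]
-60 [ 56.12 -16.31] [-0.87 -0.5 ]
-65 [ 55.66 -16.8 ] [-1.33 -0.99]
-70 [ 55.14 -17.24] [-1.85 -1.43]
-75 [ 54.57 -17.64] [-2.42 -1.83]
-80 [ 53.95 -17.99] [-3.04 -2.18]
-85 [ 53.29 -18.28] [-3.69 -2.47]
-90 [ 52.6 -18.5] [-4.39 -2.69]
-95 [ 52.07 -18.67] [-4.91 -2.86]
-100 [ 51.52 -18.8 ] [-5.47 -2.99]
-105 [ 50.94 -18.88] [-6.04 -3.07]
-110 [ 50.35 -18.91] [-6.64 -3.1 ]
-115 [ 49.74 -18.89] [-7.25 -3.08]
-120 [ 49.12 -18.82] [-7.87 -3.01]
-125 [ 48.5  -18.68] [-8.49 -2.87]
-130 [ 47.88 -18.48] [-9.11 -2.67]
-135 [ 47.27 -18.22] [-9.72 -2.41]
-140 [ 46.68 -17.9 ] [-10.31  -2.09]
-145 [ 46.11 -17.51] [-10.87  -1.7 ]
-150 [ 45.58 -17.06] [-11.41  -1.25]
-155 [ 45.08 -16.55] [-11.9   -0.74]
```

```bash
python3 -m crank '{"travel":[[0.5,-2,0],[1.4,-5,0],[2.3,-8.5,0],[3.2,-12,0],[4.1,-15.5,0],[5,-18.5,0],[5.7,-21,0],[6.2,-23,0]],"rot":[[0,0,-6],[0,0,-14],[0,0,-22],[0,0,-30],[0,0,-38],[0,0,-46],[0,0,-54],[0,0,-62]]}' -1 40
python3 -m crank '{"travel":[[0.1,-0.4,-2],[0.1,-0.4,-5],[0.1,-0.4,-8],[0.1,-0.4,-9],[0.1,-0.4,-9]],"rot":[[0,0,-8],[0,0,-16],[0,0,-24],[0,0,-27.5],[0,0,-27.5]]}'
python3 - <<'E'
from mach import *
m=bot.camera_model('wrist');f=bot.grab_frame('wrist')
overlay(m,f[:,:,::-1],1.04,0,0,640,480,1.2,'w6')
n='scene';save('s6',cv2.resize(bot.grab_frame(n)[120:400,85:365],None,fx=2.1,fy=2.1))
E
```

```text
clock: 8.05
position: [0.5689, -0.1558, 0.2803]
tool_rot: [-3.14, -0.001, 2.043]
force: [-0.1, 1.2, 0.4]
grip_width: 0.0
clock: 8.55
position: [0.5691, -0.1577, 0.1889]
tool_rot: [-3.137, -0.0, 1.569]
force: [-0.5, 0.4, 0.0]
grip_width: 0.0005
```

View pics/w6.png

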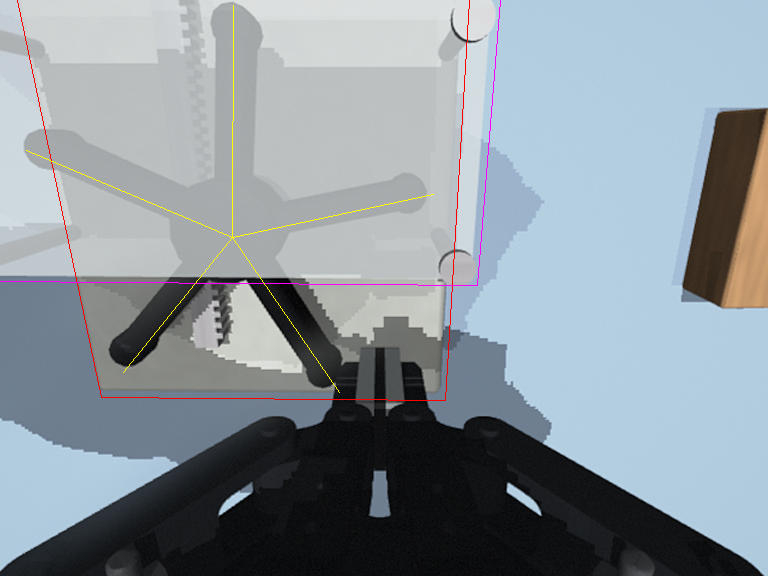

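View pics/s6.png

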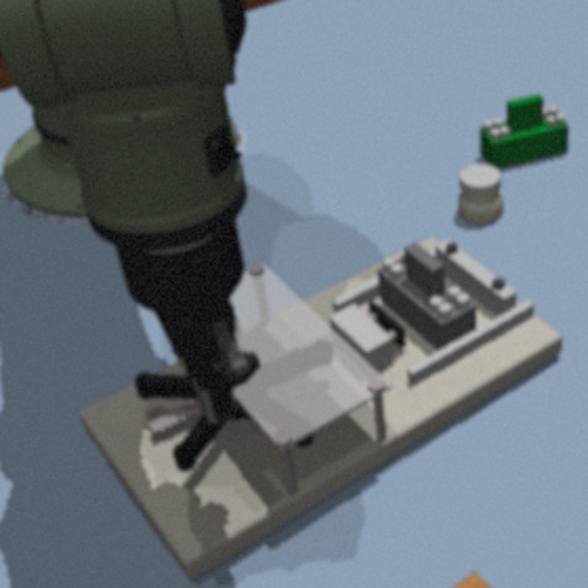

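The wrist view shows the shut fingers at (380,375) just right of the spoke whose tip is at (322,370); in the scene view the rack stands in the bay at (428,295). I descend beside the spoke.

```bash
python3 -m crank '{"travel":[[0.4,0,-2],[0.4,0,-4],[0.4,0,-5.5],[0.4,0,-6.3],[0.4,0,-6.6],[0.4,0,-6.6]],"rot":[[0,0,0],[0,0,0],[0,0,0],[0,0,0],[0,0,0],[0,0,0]]}'
python3 - <<'E'
from mach import *
f=bot.grab_frame('wrist');save('w7',f)
s=bot.observe();print(s['force'],s['position'])
E
```

```text
clock: 9.25
position: [0.5743, -0.1583, 0.1256]
tool_rot: [3.141, 0.0, 1.57]
force: [0.1, -0.1, -0.5]
grip_width: 0.0002
[ 0.0994357  -0.08736312  0.801686  ] [ 0.57443414 -0.15828527  0.12593841]
```

View pics/w7.png

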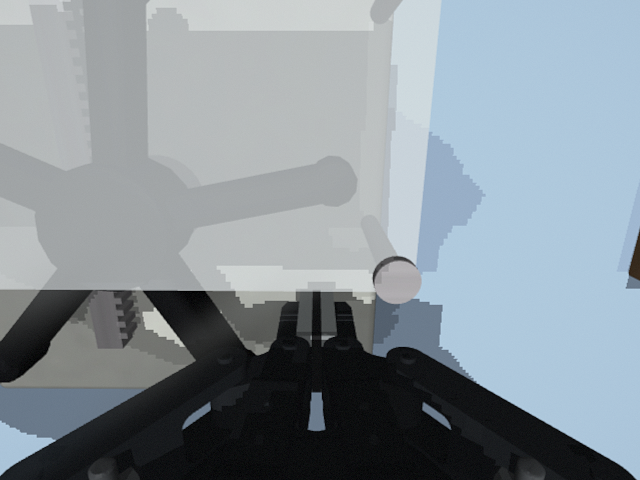

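Clear of everything; the finger tips are at (317,300) with the spoke to the left. I approach for contact.

```bash
python3 -m crank '{"travel":[[-0.5,-0.2,0],[-0.9,-0.35,0],[-1.3,-0.5,0]],"rot":[[0,0,0],[0,0,0],[0,0,0]]}'
python3 -m crank '{"travel":[[-0.25,-0.25,0],[-0.5,-0.5,0]],"rot":[[0,0,0],[0,0,0]]}'

```

```text
clock: 9.6
position: [0.5608, -0.1634, 0.1258]
tool_rot: [3.141, 0.0, 1.57]
force: [-0.7, 0.6, 0.8]
grip_width: -0.0003
clock: 9.8
position: [0.5562, -0.1681, 0.1255]
tool_rot: [3.141, -0.0, 1.57]
force: [4.0, 7.7, 0.3]
grip_width: -0.0002
```

```bash
python3 -m crank '{"travel":[[-0.5,-0.45,0],[-1.1,-0.85,0],[-1.7,-1.2,0],[-2.35,-1.5,0]],"rot":[[0,0,0],[0,0,0],[0,0,0],[0,0,0]]}'
python3 -m crank '{"travel":[[-0.65,-0.2,0],[-1.2,-0.37,0],[-1.75,-0.5,0],[-2.35,-0.58,0]],"rot":[[0,0,0],[0,0,0],[0,0,0],[0,0,0]]}'
python3 - <<'E'
from h import *
save('w8',bot.grab_frame('wrist'))
E
```

```text
clock: 10.2
position: [0.5335, -0.1814, 0.1255]
tool_rot: [3.14, -0.002, 1.572]
force: [5.7, 14.9, 0.7]
grip_width: 0.0002
clock: 10.6
position: [0.5106, -0.1883, 0.1259]
tool_rot: [3.138, -0.0, 1.571]
force: [9.3, 5.7, 0.1]
grip_width: -0.0001
```

View pics/w8.png

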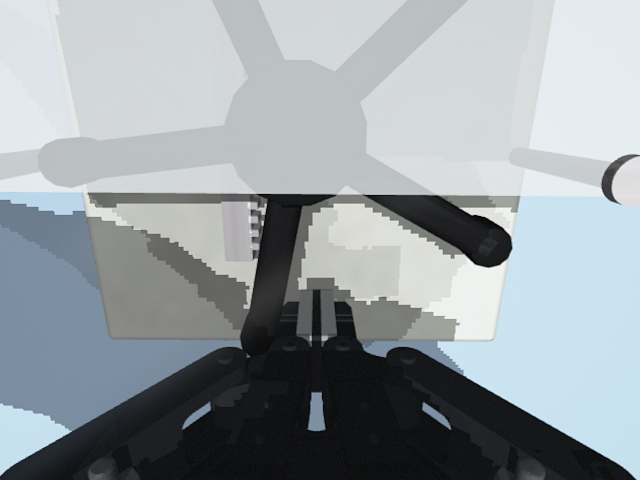

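The pushed spoke is at (270,270), finger alongside its outer end; the next spoke's tip is at (490,245). I continue.

```bash
python3 -m crank '{"travel":[[-0.6,-0.03,0],[-1.2,0,0],[-1.8,0.06,0],[-2.45,0.2,0]],"rot":[[0,0,0],[0,0,0],[0,0,0],[0,0,0]]}'
python3 -m crank '{"travel":[[-0.6,0.2,0],[-1.25,0.45,0],[-1.8,0.8,0]],"rot":[[0,0,0],[0,0,0],[0,0,0]]}'
python3 - <<'E'
from h import *
save('s9',cv2.resize(bot.grab_frame('scene')[120:400,85:365],None,fx=2.1,fy=2.1))
E
```

```text
clock: 11.05
position: [0.4864, -0.1869, 0.1259]
tool_rot: [3.138, 0.001, 1.57]
force: [11.6, 3.9, -0.8]
grip_width: -0.0
clock: 11.35
position: [0.4691, -0.1785, 0.126]
tool_rot: [3.136, 0.001, 1.571]
force: [14.0, 3.6, -3.1]
grip_width: -0.0002
```

View pics/s9.png

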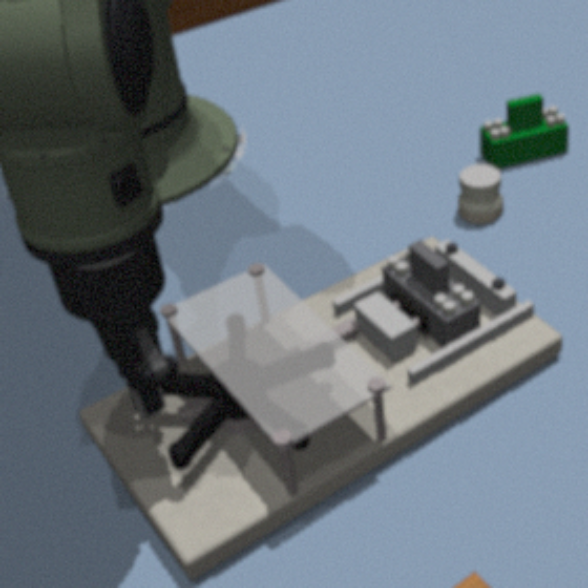

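The slide has reached the rack and is pushing it at (430,310). I back off, lift over, and set behind the next spoke.

```bash
python3 -m crank '{"travel":[[0.5,-0.6,0],[0.8,-1,1],[0.8,-1,4],[2.5,-1,4.8],[5.5,-0.5,4.8],[8.5,0.8,4.8],[10.1,1.65,4.8],[10.1,1.65,4.5]],"rot":[[0,0,0],[0,0,0],[0,0,0],[0,0,0],[0,0,0],[0,0,0],[0,0,0],[0,0,0]]}'
python3 - <<'E'
from mach import *
q=1.04+1.40
m=bot.camera_model('wrist');f=bot.grab_frame('wrist')
overlay(m,f[:,:,::-1],q,0,0,640,480,1.2,'w10',cx=.5036)
save('s10',cv2.resize(bot.grab_frame('scene')[120:400,85:365],None,fx=2.1,fy=2.1))
E
```

```text
clock: 12.2
position: [0.5697, -0.1615, 0.1709]
tool_rot: [3.14, 0.0, 1.572]
force: [0.2, -0.4, -1.0]
grip_width: 0.0001
```

View pics/w10.png

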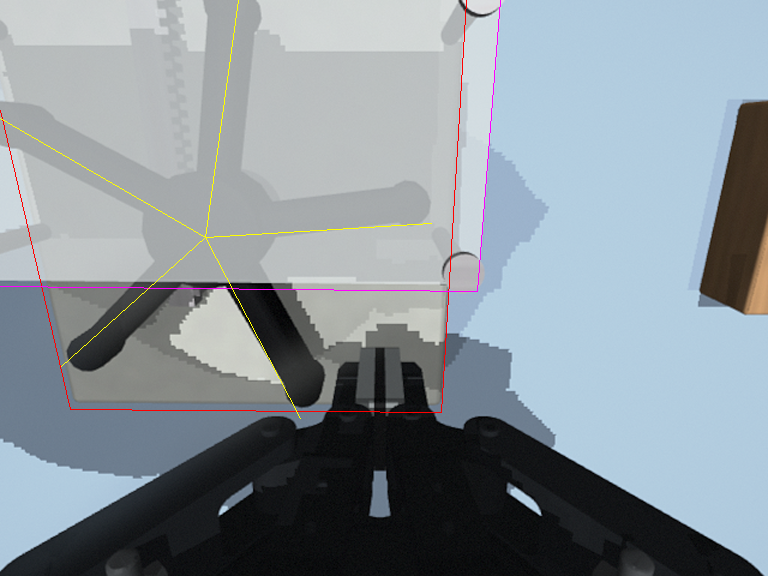

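View pics/s10.png

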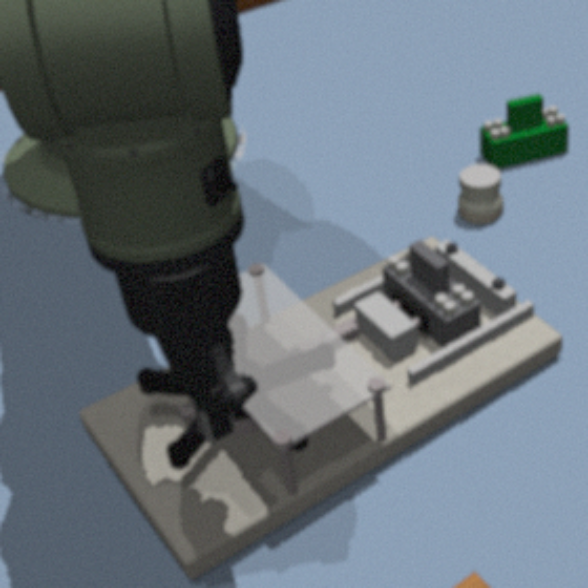

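The next spoke's tip is at (305,385), finger clear right of it. I descend 4 mm further out.

```bash
python3 -m crank '{"travel":[[0.4,0,-1],[0.4,0,-3],[0.4,0,-4.2],[0.4,0,-4.5],[0.4,0,-4.5]],"rot":[[0,0,0],[0,0,0],[0,0,0],[0,0,0],[0,0,0]]}'
python3 -m crank '{"travel":[[-0.5,-0.25,0],[-1,-0.4,0],[-1.4,-0.6,0],[-1.8,-0.8,0]],"rot":[[0,0,0],[0,0,0],[0,0,0],[0,0,0]]}'

```

```text
clock: 12.8
position: [0.5714, -0.1628, 0.1251]
tool_rot: [-3.141, 0.0, 1.569]
force: [-0.5, 0.3, -0.1]
grip_width: -0.0001
clock: 13.2
position: [0.5533, -0.1707, 0.1258]
tool_rot: [3.141, 0.0, 1.57]
force: [0.3, -0.4, -1.2]
grip_width: 0.0001
```

```bash
python3 -m crank '{"travel":[[-0.2,-0.17,0],[-0.47,-0.38,0],[-0.76,-0.57,0],[-1.07,-0.75,0]],"rot":[[0,0,0],[0,0,0],[0,0,0],[0,0,0]]}'
python3 -m crank '{"travel":[[-0.31,-0.17,0],[-0.63,-0.32,0],[-0.97,-0.46,0],[-1.31,-0.58,0]],"rot":[[0,0,0],[0,0,0],[0,0,0],[0,0,0]]}'
python3 -m crank '{"travel":[[-0.35,-0.1,0],[-0.62,-0.19,0],[-0.88,-0.27,0],[-1.15,-0.34,0]],"rot":[[0,0,0],[0,0,0],[0,0,0],[0,0,0]]}'

```

```text
clock: 13.6
position: [0.5439, -0.1765, 0.1257]
tool_rot: [3.14, -0.002, 1.571]
force: [6.2, 10.5, 0.4]
grip_width: 0.0002
clock: 14.0
position: [0.5309, -0.1818, 0.1257]
tool_rot: [3.14, -0.002, 1.572]
force: [7.1, 14.7, 1.1]
grip_width: -0.0001
clock: 14.4
position: [0.5198, -0.1857, 0.1259]
tool_rot: [3.139, -0.001, 1.572]
force: [8.3, 6.3, 0.3]
grip_width: -0.0
```

```bash
cat > tau.py <<'E'
from h import *
s=bot.observe();F=np.array(s['force']);M=np.array(s['moment']);p=np.array(s['position'])
for H in ((.5045,-.115),(.502,-.115),(.5055,-.117)):
    d=p[:2]-np.array(H); on_tool=M[2]+d[0]*F[1]-d[1]*F[0]
    print('H',H,'tau_on_tool_z',round(on_tool,3))
print('F',F.round(2),'M',M.round(3),'p',p.round(4),'t',s['clock'])
E
python3 tau.py
```

```text
H (0.5045, -0.115) tau_on_tool_z 0.634
H (0.502, -0.115) tau_on_tool_z 0.65
H (0.5055, -0.117) tau_on_tool_z 0.611
F [8.29 6.31 0.35] M [ 1.345 -1.701 -0.048] p [ 0.5198 -0.1857  0.1259] t 14.4
```

The torque about the wheel axis, taken from force and moment, is 0.63 N·m running free, as specified. I continue in short, equal strokes and read it after each.

```bash
python3 -m crank '{"travel":[[-0.3,-0.09,0],[-0.6,-0.16,0]],"rot":[[0,0,0],[0,0,0]]}' >/dev/null; python3 tau.py
python3 -m crank '{"travel":[[-0.3,-0.05,0],[-0.6,-0.08,0]],"rot":[[0,0,0],[0,0,0]]}'>/dev/null; python3 tau.py

```

```text
H (0.5045, -0.115) tau_on_tool_z 0.699
H (0.502, -0.115) tau_on_tool_z 0.712
H (0.5055, -0.117) tau_on_tool_z 0.675
F [9.26 5.48 1.14] M [ 1.004 -1.765 -0.029] p [ 0.5139 -0.188   0.126 ] t 14.6
H (0.5045, -0.115) tau_on_tool_z 0.617
H (0.502, -0.115) tau_on_tool_z 0.629
H (0.5055, -0.117) tau_on_tool_z 0.594
F [ 9.53  4.66 -0.91] M [ 0.948 -2.07  -0.104] p [ 0.508  -0.1889  0.126 ] t 14.8
```

```bash
python3 - <<'E'
from h import *
save('s11',cv2.resize(bot.grab_frame('scene')[200:350,200:365],None,fx=4,fy=4))
E
```

```text
(no output)
```

View pics/s11.png

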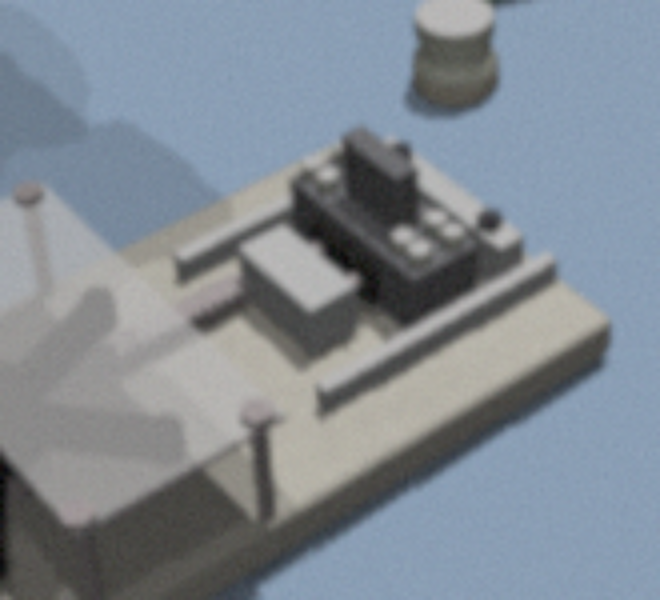

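The rack at (385,230) is being pushed, with a gap to the stop still visible. Free torque is about 0.65 ± 0.04 N·m. I continue.

```bash
python3 -m crank '{"travel":[[-0.3,-0.01,0],[-0.6,-0.01,0]],"rot":[[0,0,0],[0,0,0]]}'>/dev/null; python3 tau.py
python3 -m crank '{"travel":[[-0.3,0.01,0],[-0.6,0.03,0]],"rot":[[0,0,0],[0,0,0]]}'>/dev/null; python3 tau.py
python3 -m crank '{"travel":[[-0.3,0.03,0],[-0.6,0.07,0]],"rot":[[0,0,0],[0,0,0]]}'>/dev/null; python3 tau.py
```

```text
H (0.5045, -0.115) tau_on_tool_z 0.687
H (0.502, -0.115) tau_on_tool_z 0.692
H (0.5055, -0.117) tau_on_tool_z 0.663
F [10.83  2.21 -1.1 ] M [ 0.545 -2.144 -0.112] p [ 0.5021 -0.1893  0.126 ] t 15.05
H (0.5045, -0.115) tau_on_tool_z 0.698
H (0.502, -0.115) tau_on_tool_z 0.706
H (0.5055, -0.117) tau_on_tool_z 0.673
F [10.67  3.18 -0.44] M [ 0.536 -2.172 -0.067] p [ 0.4961 -0.1892  0.126 ] t 15.25
H (0.5045, -0.115) tau_on_tool_z 0.77
H (0.502, -0.115) tau_on_tool_z 0.778
H (0.5055, -0.117) tau_on_tool_z 0.743
F [11.89  3.34 -1.35] M [ 0.636 -2.333 -0.054] p [ 0.4901 -0.1884  0.126 ] t 15.45
```

```bash
python3 -m crank '{"travel":[[-0.3,0.06,0],[-0.6,0.13,0]],"rot":[[0,0,0],[0,0,0]]}'>/dev/null; python3 tau.py
python3 - <<'E'
from h import *
save('s12',cv2.resize(bot.grab_frame('scene')[220:310,250:365],None,fx=6,fy=6))
E
```

```text
H (0.5045, -0.115) tau_on_tool_z 0.683
H (0.502, -0.115) tau_on_tool_z 0.704
H (0.5055, -0.117) tau_on_tool_z 0.645
F [14.59  8.41 -1.24] M [ 1.698 -2.961 -0.195] p [ 0.4845 -0.1867  0.1261] t 15.65
```

View pics/s12.png

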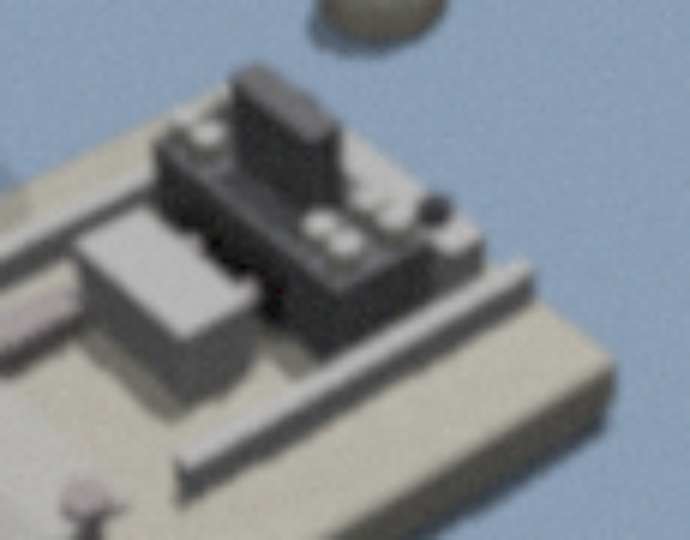

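The rack is at (300,220) in this crop, close to the stop bar at (450,250). Torque is still about the free value. I carry on with the same strokes.

```bash
python3 -m crank '{"travel":[[-0.3,0.1,0]],"rot":[[0,0,0]]}'>/dev/null; python3 tau.py
python3 -m crank '{"travel":[[-0.3,0.1,0]],"rot":[[0,0,0]]}'>/dev/null; python3 tau.py
python3 -m crank '{"travel":[[-0.3,0.12,0]],"rot":[[0,0,0]]}'>/dev/null; python3 tau.py
```

```text
H (0.5045, -0.115) tau_on_tool_z 0.662
H (0.502, -0.115) tau_on_tool_z 0.684
H (0.5055, -0.117) tau_on_tool_z 0.623
F [15.38  8.52 -1.99] M [ 1.849 -3.229 -0.23 ] p [ 0.4818 -0.1856  0.1261] t 15.8
H (0.5045, -0.115) tau_on_tool_z 0.675
H (0.502, -0.115) tau_on_tool_z 0.701
H (0.5055, -0.117) tau_on_tool_z 0.629
F [17.54 10.5  -2.05] M [ 2.269 -3.593 -0.272] p [ 0.4789 -0.1843  0.1261] t 15.9
H (0.5045, -0.115) tau_on_tool_z 0.598
H (0.502, -0.115) tau_on_tool_z 0.61
H (0.5055, -0.117) tau_on_tool_z 0.567
F [13.64  4.67 -1.66] M [ 1.069 -2.95  -0.199] p [ 0.4759 -0.1832  0.1261] t 16.0
```

The torque is still at its free level. A radial drag has built up, so I bias the path slightly inward to relieve it.

```bash
python3 -m crank '{"travel":[[-0.2,0.26,0]],"rot":[[0,0,0]]}'>/dev/null; python3 tau.py
python3 -m crank '{"travel":[[-0.2,0.24,0]],"rot":[[0,0,0]]}'>/dev/null; python3 tau.py
python3 - <<'E'
from h import *
save('w13',bot.grab_frame('wrist'))
save('s13',cv2.resize(bot.grab_frame('scene')[220:310,250:365],None,fx=6,fy=6))
E
```

```text
H (0.5045, -0.115) tau_on_tool_z 0.639
H (0.502, -0.115) tau_on_tool_z 0.641
H (0.5055, -0.117) tau_on_tool_z 0.616
F [10.98  0.78 -3.08] M [ 0.123 -2.382 -0.064] p [ 0.4735 -0.1812  0.1261] t 16.1
H (0.5045, -0.115) tau_on_tool_z 0.688
H (0.502, -0.115) tau_on_tool_z 0.684
H (0.5055, -0.117) tau_on_tool_z 0.67
F [ 9.79 -1.47 -1.77] M [-0.367 -2.086  0.01 ] p [ 0.4713 -0.1793  0.1261] t 16.2
```

View pics/w13.png

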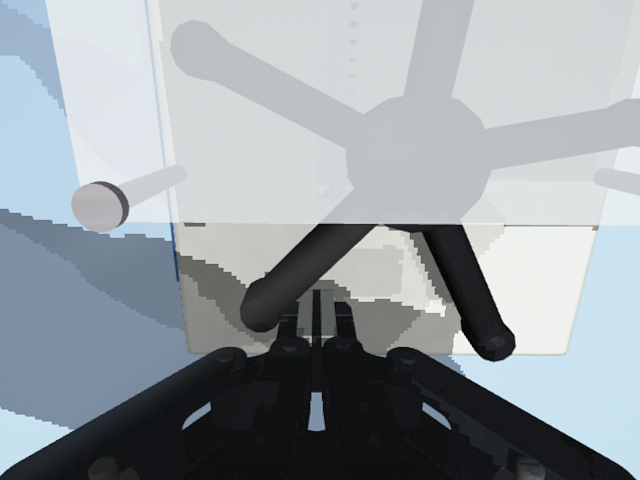

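View pics/s13.png

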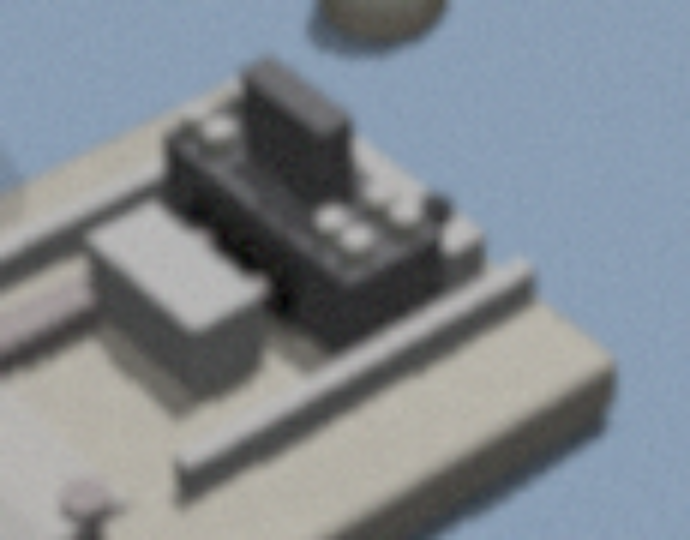

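Radial force relieved. In the wrist view the pushed spoke is at (262,305), θ ≈ -137°; the rack is nearly at the stop. I continue with 3 mm strokes.

```bash
python3 -m crank '{"travel":[[-0.19,0.23,0]],"rot":[[0,0,0]]}'>/dev/null; python3 tau.py
python3 -m crank '{"travel":[[-0.19,0.23,0]],"rot":[[0,0,0]]}'>/dev/null; python3 tau.py
python3 -m crank '{"travel":[[-0.19,0.23,0]],"rot":[[0,0,0]]}'>/dev/null; python3 tau.py
```

```text
H (0.5045, -0.115) tau_on_tool_z 0.695
H (0.502, -0.115) tau_on_tool_z 0.685
H (0.5055, -0.117) tau_on_tool_z 0.679
F [ 9.52 -3.67 -0.88] M [-0.691 -1.829 -0.029] p [ 0.4693 -0.1774  0.1261] t 16.4
H (0.5045, -0.115) tau_on_tool_z 0.776
H (0.502, -0.115) tau_on_tool_z 0.761
H (0.5055, -0.117) tau_on_tool_z 0.764
F [ 9.05 -5.96 -2.19] M [-1.007 -1.745  0.008] p [ 0.4671 -0.1753  0.126 ] t 16.5
H (0.5045, -0.115) tau_on_tool_z 0.771
H (0.502, -0.115) tau_on_tool_z 0.755
H (0.5055, -0.117) tau_on_tool_z 0.762
F [ 7.99 -6.51 -0.63] M [-1.373 -1.609  0.05 ] p [ 0.4651 -0.1732  0.126 ] t 16.6
```

```bash
python3 -m crank '{"travel":[[-0.18,0.24,0]],"rot":[[0,0,0]]}'>/dev/null; python3 tau.py
python3 -m crank '{"travel":[[-0.18,0.24,0]],"rot":[[0,0,0]]}'>/dev/null; python3 tau.py
python3 - <<'E'
from h import *
save('w14',bot.grab_frame('wrist'))
save('s14',cv2.resize(bot.grab_frame('scene')[220:310,250:365],None,fx=6,fy=6))
E
```

```text
H (0.5045, -0.115) tau_on_tool_z 0.814
H (0.502, -0.115) tau_on_tool_z 0.793
H (0.5055, -0.117) tau_on_tool_z 0.809
F [ 6.83 -8.53 -1.06] M [-1.712 -1.506  0.079] p [ 0.4633 -0.171   0.1261] t 16.7
H (0.5045, -0.115) tau_on_tool_z 0.805
H (0.502, -0.115) tau_on_tool_z 0.782
H (0.5055, -0.117) tau_on_tool_z 0.801
F [ 6.73 -9.03 -2.47] M [-1.955 -1.494  0.054] p [ 0.4614 -0.1688  0.1261] t 16.8
```

View pics/w14.png

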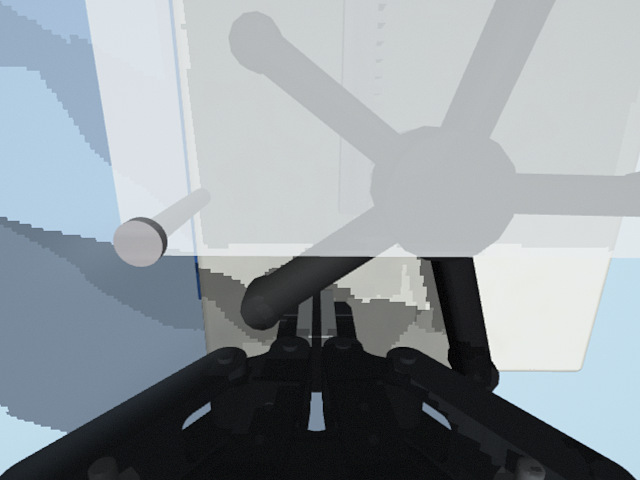

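View pics/s14.png

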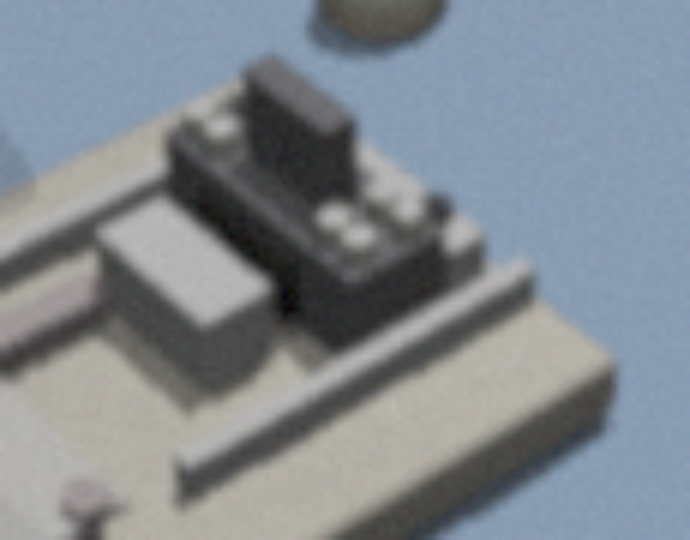

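Between the last two scene pictures the slide moved on while the rack at (290,210) did not, so the rack is home and the pad is compressing. Torque is about 0.14 N·m over free. Two more strokes.

```bash
python3 -m crank '{"travel":[[-0.15,0.26,0]],"rot":[[0,0,0]]}'>/dev/null; python3 tau.py
python3 -m crank '{"travel":[[-0.15,0.26,0]],"rot":[[0,0,0]]}'>/dev/null; python3 tau.py
```

```text
H (0.5045, -0.115) tau_on_tool_z 0.934
H (0.502, -0.115) tau_on_tool_z 0.904
H (0.5055, -0.117) tau_on_tool_z 0.934
F [  5.5  -11.71  -1.26] M [-2.364 -1.267  0.128] p [ 0.4599 -0.1666  0.1261] t 17.0
H (0.5045, -0.115) tau_on_tool_z 0.998
H (0.502, -0.115) tau_on_tool_z 0.968
H (0.5055, -0.117) tau_on_tool_z 0.999
F [  5.56 -12.14  -1.82] M [-2.736 -1.136  0.164] p [ 0.4582 -0.1641  0.1261] t 17.1
```

The torque is 0.97–1.0 N·m, about 0.3 over free (roughly +4 N at the tips), so I stop. I back off the spoke, lift, and look.

```bash
python3 -m crank '{"travel":[[0.2,-0.4,0],[0.4,-0.8,0],[0.4,-0.8,2],[0.4,-0.8,6],[0.4,-0.8,10],[0.4,-3,14],[0.4,-6,16],[0.4,-6,16]],"rot":[[0,0,0],[0,0,0],[0,0,0],[0,0,0],[0,0,0],[0,0,0],[0,0,0],[0,0,0]]}'
python3 tau.py
python3 - <<'E'
from mach import *
f=bot.grab_frame('scene');save('s15',cv2.resize(f[200:350,150:365],None,fx=3.6,fy=3.6,interpolation=cv2.INTER_CUBIC))
save('t15',cv2.resize(bot.grab_frame('top')[130:370,160:500],None,fx=2.3,fy=2.3,interpolation=cv2.INTER_CUBIC))
E
```

```text
clock: 17.9
position: [0.4613, -0.226, 0.2884]
tool_rot: [3.137, 0.002, 1.566]
force: [-0.6, 0.1, -1.3]
grip_width: 0.0
H (0.5045, -0.115) tau_on_tool_z -0.06
H (0.502, -0.115) tau_on_tool_z -0.06
H (0.5055, -0.117) tau_on_tool_z -0.059
F [-0.65  0.07 -1.26] M [0.007 0.05  0.015] p [ 0.4613 -0.226   0.2884] t 17.9
```

View pics/s15.png

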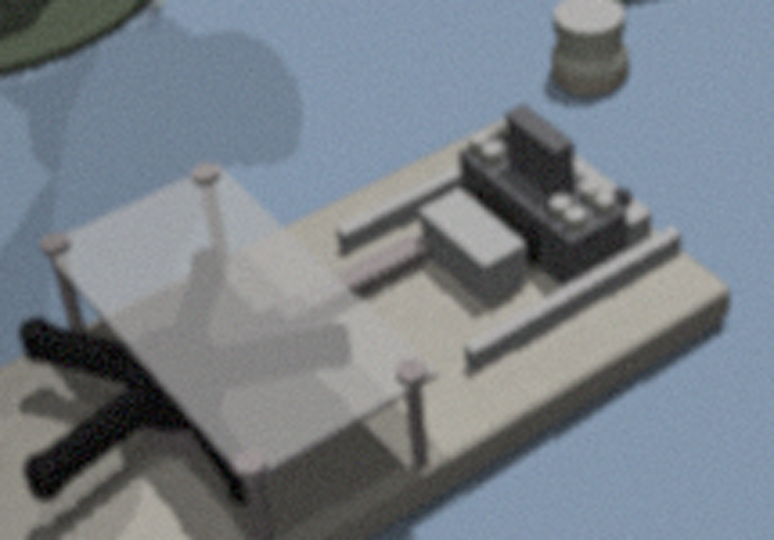

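View pics/t15.png

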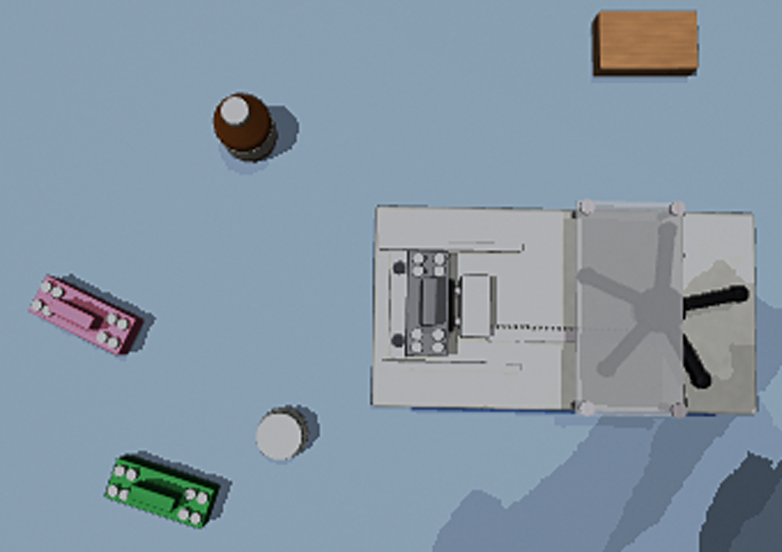

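Scene and top views show the rack at top-crop (428,302) squarely against the stop bar, pad against its back, and nothing else moved. A last check: the wheel angle against the rack position.

```bash
python3 - <<'E'
from mach import *
m=bot.camera_model('top');f=bot.grab_frame('top')
def ang(T,oy):
    t=plane(m,np.array(T)/2.3+[160,oy]-.3,.074);c=t.mean(0)
    a=np.array([np.degrees(np.arctan2(*(x-c)[1::-1])) for x in t]);a=(a-A*180/np.pi)
    return np.mod(a,72).round(1),c
print(ang([(733,132),(722,228),(628,247),(577,160),(642,92)],190));print(ang([(741,294),(702,378),(607,369),(586,275),(667,232)],130))
a=cv2.imread('pics/top0.png')[225:305,315:440];b=f[225:305,315:440,::-1]
cv2.imwrite('pics/cmp.png',np.vstack([cv2.resize(x,None,fx=3.6*1.7,fy=3.6,interpolation=cv2.INTER_CUBIC) for x in (a,b)])[:600,:800])
E
```

```text
(array([11.5, 12.1, 12.8, 11.4, 12.9]), array([ 0.50468497, -0.11502062,  0.074     ]))
(array([66. , 67.3, 66.6, 66.3, 67.1]), array([ 0.50485566, -0.11521488,  0.074     ]))
```

View pics/cmp.png

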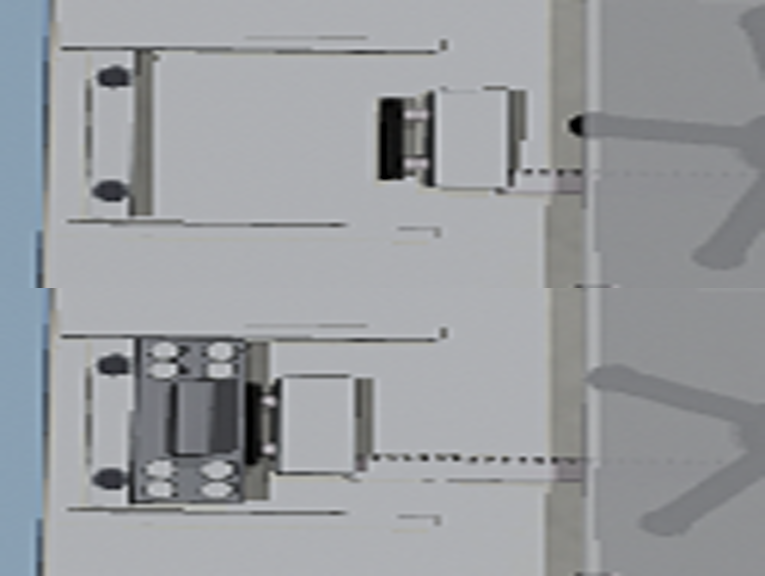

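Turn total: 161° = 2.82 rad. The top view is too coarse to judge the pad compression: roughly 4–6 mm, where 2.5–5 is right. There is time, so I look from close above the pad.

```bash
python3 -m crank '{"travel":[[0.5,2,0],[1.2,6,0],[2,10.5,0],[2.7,15,0],[3.3,19.5,0],[3.9,24,0],[4.3,28,0],[4.6,30.5,0]],"rot":[[0,0,6],[0,0,14],[0,0,22],[0,0,30],[0,0,38],[0,0,46],[0,0,54],[0,0,62]]}'
python3 -m crank '{"travel":[[0,0.6,0],[0,1,-1],[0,1,-1],[0,1,-1],[0,1,-1],[0,1,-1]],"rot":[[0,0,8],[0,0,16],[0,0,24],[0,0,28],[0,0,28],[0,0,28]]}'
python3 - <<'E'
from mach import *
m=bot.camera_model('wrist');f=bot.grab_frame('wrist');save('w16',f)
np.savez('w16.npz',R=m['R'],t=m['t'],k=[m['fx'],m['fy'],m['cx'],m['cy']])
E
```

```text
clock: 18.85
position: [0.5063, 0.0867, 0.2844]
tool_rot: [-3.141, -0.002, 2.662]
force: [-0.3, 0.1, -0.1]
grip_width: -0.0001
clock: 19.45
position: [0.5067, 0.093, 0.2748]
tool_rot: [-3.141, -0.001, 3.139]
force: [-0.1, -0.3, -0.1]
grip_width: -0.0001
```

View pics/w16.png

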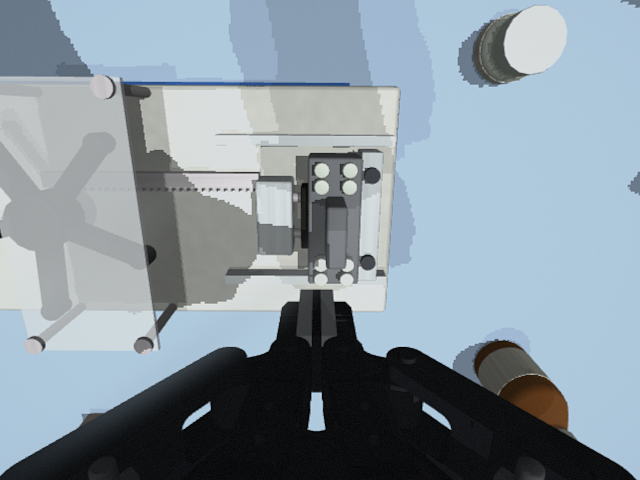

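```bash
python3 - <<'E'
import cv2,numpy as np
f=cv2.imread('pics/w16.png')
cv2.imwrite('pics/w16z.png',cv2.resize(f[140:290,245:395],None,fx=4,fy=4,interpolation=cv2.INTER_CUBIC))
E
```

```text
(no output)
```

View pics/w16z.png

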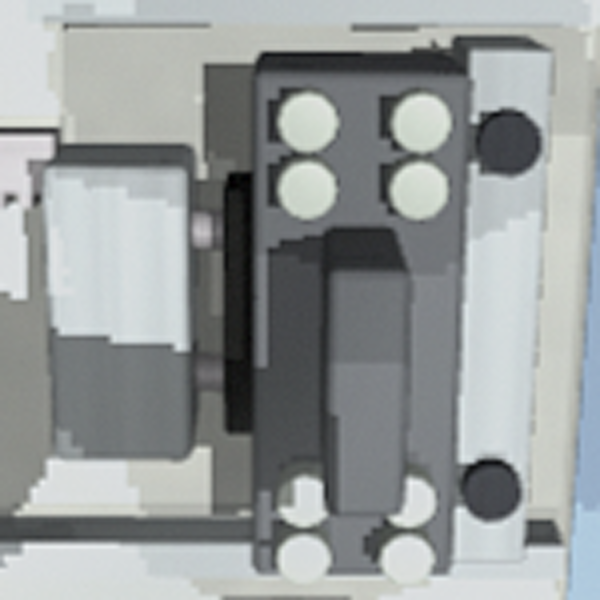

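```bash
python3 - <<'E'
import cv2,numpy as np
a=cv2.imread('pics/w5z.png');b=cv2.imread('pics/w16.png')
A=a[170:440,120:250];B=b[178:258,286:318]
A=cv2.resize(A,None,fx=10/3.4*1.0,fy=2.94*.7);B=cv2.resize(B,None,fx=10,fy=7,interpolation=cv2.INTER_CUBIC)
h=max(A.shape[0],B.shape[0]);
P=lambda x:cv2.copyMakeBorder(x,0,h-x.shape[0],0,20,cv2.BORDER_CONSTANT)
cv2.imwrite('pics/gap.png',np.hstack([P(A),P(B)]))
g=cv2.cvtColor(b,cv2.COLOR_BGR2GRAY)
for r in (200,205,215,222,240,250): print(r,g[r,286:312])
g=cv2.cvtColor(a,cv2.COLOR_BGR2GRAY)
for r in (205,260,280,300,330,380): print(r,g[r,125:245:3][:44])
E
```

```text
200 [216 217 219 218 204 166 100 131 156 156 157 136  85  89  76  26  35  33
  32  28  17  15  55  93 108 115]
205 [216 218 218 216 208 170  96  78  75  91  88  98 112 112  92  20  33  34
  35  28  15  15  62 106 127 115]
215 [213 217 217 215 206 170 104  84  89  92  90 100 113 113  94  37  32  32
  32  32  16  16  59 106 127 114]
222 [213 214 216 215 208 177 119  84  89  93  88  90  91  92  78  30  32  31
  32  30  15  17  61 105 126 114]
240 [116 116 117 119 116 102  81  59  78 106 113 113 113 113  97  38  23  22
  25  24  26  28  47  67  71  74]
250 [117 117 116 118 115 105  88  88 111 111 111 109 113 113 114 113 114 114
 115 116 118 103  73  70  75  77]
205 [214 215 214 215 216 194 120  84  84  86  86  85  90 133 177 181 187 199
 167 107 116 117 119 106  53  15  16  21  15  20  16  17  12   0  45 149
 190 179 177 183]
260 [216 216 215 215 214 213 199 134  83  80  86  85  81  85 129 175 192 203
 217 191 132 136 143 134  61  21  36  36  34  38  34  27  14   7  10  51
 140 186 178 183]
280 [214 215 216 217 216 220 204 124  74  82  88  86  84  77 114 170 184 186
 202 185 130 135 140 131  70  31  33  33  35  37  39  32  21  11   0  30
 140 187 180 177]
300 [190 210 205 205 206 209 218 197 124  73  84  86  85  81  95 135 171 184
 193 210 192 127 106 102  72  39  31  37  37  38  36  36  30  17   1  25
 108 163 180 178]
330 [143 143 145 148 148 148 140 127  99  68  53  59  60  59  56  64  81  89
  87  89  92  89  87  90  85  46  18  30  30  32  31  32  25  12   0   7
  42  83 103  87]
380 [144 142 143 144 145 145 146 143 129 100  70  55  57  60  60  58  68  89
 104 109 121 137 134 128 125 107  52   3  15  15  16  20  16  13   9   0
  15  84 134 134]
```

View pics/gap.png

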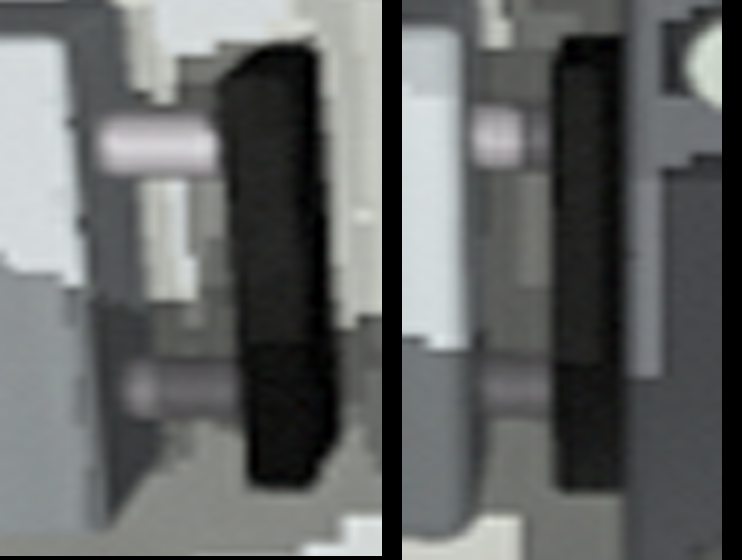

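```bash
python3 - <<'E'
from mach import *
d=np.load('w16.npz');R,t,k=d['R'],d['t'],d['k'];K=dict(fx=k[0],fy=k[1],cx=k[2],cy=k[3])
m2=dict(R=R,t=t,**K)
a=-.007;Rz=np.array([[np.cos(a),-np.sin(a),0],[np.sin(a),np.cos(a),0],[0,0,1]])
R1=R@Rz.T;C1=np.array([.42737,.0783,.35291]);m1=dict(R=R1,t=-R1@C1,**K)
y=lambda m,u,v,z:plane(m,[(u,v)],z)[0,1]*1000
for (r,b,p,fr) in ((260,145.4,197.5,231),(280,145.6,198,231),(330,150,201.5,234)):
    v=r/3.4+120-.35; c=lambda u:u/3.4+200-.35
    print('free gap',round(y(m1,c(p),v,.059)-y(m1,c(b),v,.062),2),'block y',round(y(m1,c(b),v,.062),1),'pad front top',round(y(m1,c(fr),v,.059),1), 'width', y(m1,c(fr),v,.059)-y(m1,c(p),v,.059))
for r,b,p in ((205,291.4,300.5),(215,291.4,300.6),(222,291.6,300.4),(240,291.8,300.6)):
    print('now gap',round(y(m2,p,r,.059)-y(m2,b,r,.062),2),'block',round(y(m2,b,r,.062),1),'rack back',round(y(m2,308,r,.07),1))
for u in (252/4+245-.4,465/4+245-.4): print(y(m2,u,205,.07))
E
```

```text
free gap 11.57 block y 19.7 pad front top 39.1 width 7.824922150121317
free gap 11.69 block y 19.5 pad front top 38.9 width 7.745822736377026
free gap 11.63 block y 19.6 pad front top 39.0 width 7.722870245441509
now gap 6.86 block 75.7 rack back 88.7
now gap 7.0 block 75.5 rack back 88.6
now gap 6.73 block 75.6 rack back 88.5
now gap 6.83 block 75.4 rack back 88.4
88.37185194983297
128.14330138859248
```

The pad is compressed by about 4.8 ± 0.5 mm, which is about 19 N or +0.38 N·m. The torque readings gave +0.30 to +0.33. Both are inside the 0.2–0.4 band, and the gripper is clear of everything, so I hand in.

```bash
python3 -c "
from workcell import bot
print(bot.observe()['force']);print(bot.job_done())"
```

```text
[ 0.46252681 -1.18805794  0.22478231]
the job is handed in; nothing more can be done
None
```

The grey rack is clamped upright against the end stop, and I handed the job in at about 19.5 s with the gripper clear of everything.

I lifted the rack by its rib, set it between the rails half-way between pad and stop, and let go. I then turned the wheel clockwise by pushing two spokes with the shut gripper, 2.8 rad in all. While setting the rack down I briefly pressed it onto the deck with about 46 N. The radial drag on the second spoke reached about 20 N before I eased it; nothing visibly shifted.

- **Torque:** it ran free at about 0.67 N·m and was 0.97–1.0 N·m at the last stroke, so about 0.3 N·m or 4 N at the tips more.
- **Pictures:** they show the rack square against the stop, with the other bench things where they were.
- **Disagreement:** the pad's compression in the last close picture, 4.8 ± 0.5 mm, points to about 0.38 N·m. That is a little more than the force readings and near the top of the 0.2–0.4 N·m band.

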